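# Refit the snap ring on a landmine base's pivot post

## Robot

A 7-joint arm with a two-finger parallel gripper is mounted at the origin on the work surface. World frame = base frame: x ahead of the robot, y to its left, z up, the work surface at z = 0. Lengths are in m, angles in rad, forces in N, time in s.
With the tool pointing down it reaches from about 0.4 to 0.85 m from the base axis. Payload 10.4 kg.
Tool frame: the origin (TCP) lies midway between the tips of the shut fingers; the grasp point (between the pads) lies 19 mm behind it; z points along the fingers, y is the line along which they close (so a half turn about z gives the same grasp; the last joint's range is limited). The gripper opens to 85 mm and grips with 20 to 120 N. Pads are 22 mm wide; open, the fingers measure 114 mm over their backs; the gripper's body (76 mm by 85 mm) begins 54 mm behind the grasp point. The pads swing forward as they close: fully open they stand 13 mm farther back than shut.
Start: joints at [-1.351, 0.332, -0.065, 1.46, 0.022, 1.35, -0.088], TCP at [0.15, 0.607, 0.231] pointing down, gripper open.
Joint ranges: [-2.6, 2.6], [-0.5, 2.12], [-1.47, 1.34], [0.16, 2.42], [-1.27, 4.41], [0.06, 2.06], [-2.6, 2.6]. Speed limits (rad/s): [2.22, 2.22, 2.79, 2.79, 3.14, 3.14, 3.14].

## Interface

Orientations are given as a unit quaternion [x, y, z, w].
In Python, from workcell import get_obs, camera, camera_params, hand_in gives the robot as it stands.
- The arm moves only by the tool carry_out, never from a script. Its argument "commands" is a list that holds one entry, the list of rows, each a list of 6 numbers: the shift along the tool's x, y, z in units of 40 mm (1.0 is 40 mm), then the turn, a rotation vector about the tool's x, y, z in units of 6 degrees (1.0 is 6 degrees). In form: [[[x, y, z, ax, ay, az], ...]]. A call has 1 to 20 rows; each row shifts and turns the commanded pose from where the row before left it, along the tool's axes as they then stand; what a row does not reach is not made up. A row lasts 1/12 s, in which the tool goes at most 41.7 mm and 7.16 degrees, less where a joint would pass 70% of its speed; a pose out of reach is approached as far as the arm can. A call is refused whole if a number of a shift passes 1 or a number of a turn 1, either way. A call with a gripper value outside its range is refused whole. "hand" is the closure, from -1 (fully open) to 1 (shut), set as the call begins (left out, the last holds). The fingers move at their own pace and stop on an object; "force" is the grip in N (left out, the last holds). Time passes only in rows, so rows that do not move let the fingers close. It gives the time, the measured TCP pose, the force, the opening and the grip force at its end, in the units of the state.
- get_obs(): the state, without advancing time (a new reading comes with each control period).
- camera(name): name is "scene" or "top" or "wrist"; returns the picture (420x560x3 uint8, red, green, blue); there is no depth.
- camera_params(name): a dict with "mtx" (3x3 intrinsics, pixels), "k1" (the pictures are not rectified: a ray, as slopes to the right and down, at radius r is drawn at 1 + k1 r^2 times it, then the intrinsics apply), "R" (3x3) and "t" (3): a world point X has camera coordinates R X + t. Camera axes: x right, y down, z forward; pixel columns grow to the right and rows downward; lengths in m; the calibration is good to about 2 mm. A picture is of the moment at which its call begins: read the wrist's pose just before it. camera_params takes no time and is no camera call; for the wrist camera it gives the pose at the moment of the call.
- hand_in(): hands the job in; it is judged then, once.
The state is a dict: "clock": time; "joint_pos": joint angles; "joint_velocities": joint speeds; "tau": joint torques, N m; "position": TCP position; "ee_rot": TCP orientation; "ft_force": force on the tool from outside, world axes, zero at the start; "torque": the same for the moment, N m; "grip_width": opening from 0.0 (shut) to 1.0 (fully open); "grasp_force": force on a finger pad.
Only numpy, scipy, OpenCV 4.12 (cv2) and the standard library are available. Lean on these libraries where they do the work, as an engineer would, in place of code of your own. Each camera call takes 0.05 s, during which the arm holds its last target. There are 200 camera calls.

## Task

The swivel of this landmine base has been greased and goes back into service: its snap ring lies loose on the tapered end of the pivot post. Take the ring pliers from the wooden stand, put both tips in the eyes of the ring, open the ring just enough to pass over the post, bring it down against the collar without forcing it and let it close fully into the groove. Then put the pliers back upright in the slot of their stand; handle the ring only with the pliers and leave the other things where they are.

Things in the scene. Friction and masses are not known exactly. Their poses are not given: they have to be found in the camera images.
- groove (a point): Landmine base: 160 x 120 x 8 mm steel plate, grey swivel hub (90 mm dia.) with a bar tube to +x, bright upright pivot post. Point on the post's axis at z 63 mm = top of the 69 mm dia. collar = lower face of the groove (5.5 mm high, 56 mm dia.). Above: land 60 mm dia., 4 mm high, then 45 deg taper up to a 50 mm dia. nose, top 20.5 mm above this point. z up. Fixed.
- ring_center (a point): Dark steel snap ring, an open C: 4 mm thick, 56 mm inner dia. when closed, 5 mm broad, an eyed lug at each end. Point on its axis at half thickness; z along the axis, x towards its gap. Lies level on the taper, this point 14 mm above groove; seated 2 mm above it. Springs open when the eyes are forced apart (about 8 N at 38 mm).
- eye_l (a point): Centre, at half thickness, of the eye (6 mm hole, upright) in the ring's +y lug (11 mm across). The eyes are 36 mm from the ring's centre, 22 mm apart when closed (24 seated). At 39 to 45 mm apart the back of the ring drops past the post by its own weight, if it is not pushed: the lugs overhang, so pushing on them tips the ring and jams it. Over 50 mm would spoil it.
- eye_r (a point): The same for the eye of the -y lug, 22 mm from eye_l.
- grip (a point): Ring pliers, upright, tips down; 0.18 kg. Point midway between the two black grips at half height, 58 mm above the pivot (z up, y from grip to grip). Grips: 16 mm wide in x, 22 mm below to 17 mm above this point, leaning out: 59 mm over them here, 66 mm at their tops, when free. 22 mm below it a 22 mm wide finger guard juts out 10 mm on each side. Tips end 120 mm below it.
- tip_l (a point): Lower end of the +y tip: a round-ended pin of 3.2 mm dia., 6.5 mm long below the jaw's shoulder (6 x 8 mm). Free, the tips are 19 mm apart. Squeezing the grips against their spring (11 N at first, 20 N wide open with a ring) spreads the tips, about 0.85 mm per mm; about 22 mm apart when gripped to 60 mm. The eyes follow with 3.5 mm play.
- tip_r (a point): The same for the -y tip.
- slot (a point): Wooden stand, 60 x 110 x 56 mm, fixed. Point in the middle of its top face, at the mouth of an upright slot 12.5 mm in x by 44 mm in y, 53 mm deep, in which the jaws hang; the pliers' 20 mm joint block rests on the top face. Seated, grip is 68 mm above this point and the pliers' y lies along the slot's y (either way round).
- landmine: The landmine base, origin at the middle of the plate's underside, below groove.
- ring: The snap ring; origin on its axis, 2 mm below ring_center (its underside). Pressing it on the base with more than 35 N is forcing it and would mar the post.
- pliers: The pliers; origin at the pivot, 10 mm above the underside of the 20 mm joint block, 58 mm below grip.
- grease: Bystander: grease tin, 60 mm dia., 46 mm high; origin at its foot.
- bottle: Bystander: closed blue bottle, 60 mm dia., 150 mm high; origin at its foot.
- dumbbell: Bystander: small hex dumbbell lying on the bench, 160 mm long in x, 68 mm broad; origin below its middle.
- wrench: Bystander: 200 mm wrench lying along its x; origin below its middle.

How it is judged:
On the way, in this order (a step that is already met when the one before it is completed fails the run):
1. both plier tips are in the eyes of the ring (((horizontal distance between tip_l and eye_l below 0.0045 m and z of tip_l in the frame of eye_l between -0.009 and -0.0005 m and horizontal distance between tip_r and eye_r below 0.0045 m and z of tip_r in the frame of eye_r between -0.009 and -0.0005 m) or (horizontal distance between tip_l and eye_r below 0.0045 m and z of tip_l in the frame of eye_r between -0.009 and -0.0005 m and horizontal distance between tip_r and eye_l below 0.0045 m and z of tip_r in the frame of eye_l between -0.009 and -0.0005 m))), for 0.1 s.
2. the ring, held open by the pliers, lies level round the post against the collar (((horizontal distance between tip_l and eye_l below 0.0045 m and z of tip_l in the frame of eye_l between -0.009 and -0.0005 m and horizontal distance between tip_r and eye_r below 0.0045 m and z of tip_r in the frame of eye_r between -0.009 and -0.0005 m) or (horizontal distance between tip_l and eye_r below 0.0045 m and z of tip_l in the frame of eye_r between -0.009 and -0.0005 m and horizontal distance between tip_r and eye_l below 0.0045 m and z of tip_r in the frame of eye_l between -0.009 and -0.0005 m)) and distance between eye_l and eye_r above 0.029 m and z of ring_center in the frame of groove below 0.0045 m and angle between ring_center's own z axis and vertical below 0.12 rad), for 0.1 s.
At the end, for the whole second after the job is handed in: The ring lies flat in the groove (centre within 2.5 mm of the post axis, mid-thickness 0.5 to 4.5 mm above the collar, tilt under 0.06 rad) and is closed (eyes under 26.5 mm apart); the pliers stand upright (0.12 rad), fully down in the slot (5 mm in height, 12 mm sideways); both at rest (z of ring_center in the frame of groove between 0.0005 and 0.0045 m and horizontal distance between ring_center and groove below 0.0025 m and angle between ring_center's own z axis and vertical below 0.06 rad and distance between eye_l and eye_r below 0.0265 m and z of grip in the frame of slot between 0.063 and 0.073 m and horizontal distance between grip and slot below 0.012 m and angle between grip's own z axis and vertical below 0.12 rad and linear speed of each of pliers, ring below 0.02 m/s); the robot touches nothing.
It fails at once if the ring is over-spread: its eyes are more than 50 mm apart (distance between eye_l and eye_r above 0.05 m).
It fails at once if the ring is forced: it is pressed on the landmine base with more than 35 N (contact force between ring and landmine above 35 N).
It fails at once if the fingers handle the ring (contact force between the fingers and ring above 1 N).
It fails at once if a bystander is moved by more than 20 mm (distance of any of grease, bottle, dumbbell, wrench from where it was at the start of the episode above 0.02 m).
It also fails if it takes over 72 s, if anything falls off the work surface, if the arm or the gripper's body presses on something with over 40 N, if the wrist force passes 120 N, or if a joint passes its speed limit or range.

## Working session

There is one attempt and no reset: what is moved stays moved. The work goes in short steps, Python scripts to look and compute and a tool call to move; the robot and the scene stay as the last step left them, time stands still between calls to the robot, and variables do not carry over. Pictures are saved under pics/ and viewed, at most 10 in all, crops included, and the job is handed in when it is done.

Besides the shell and the picture viewer there is one more tool, called by a JSON object that holds its "op" and its "data", one argument or row to a line. carry_out: Moves the arm, as the interface text tells. Its arguments: {"type":"object","properties":{"commands":{"type":"array"},"hand":{"type":"number"},"force":{"type":"number"}},"required":["commands"]}

```bash
mkdir -p pics; ls
cat > h.py <<'E'
import numpy as np, cv2
from workcell import get_obs, camera, camera_params, hand_in
from scipy.spatial.transform import Rotation as Ro
def ray(p,uv):
    d=cv2.undistortPoints(np.array([[uv]],float),np.array(p['mtx']),np.array([p['k1'],0,0,0,0.]))[0,0]
    R=np.array(p['R']);t=np.array(p['t']); return -R.T@t, R.T@np.array([d[0],d[1],1.])
def onz(p,uv,z):
    o,d=ray(p,uv); return o+d*(z-o[2])/d[2]
def two(p1,a,p2,b):
    o,d=ray(p1,a);q,e=ray(p2,b)
    s=np.linalg.lstsq(np.c_[d,-e],q-o,rcond=None)[0]
    A=o+s[0]*d;B=q+s[1]*e; return (A+B)/2,np.linalg.norm(A-B)
def proj(p,X):
    c=np.array(p['R'])@np.array(X)+np.array(p['t']); a,b=c[:2]/c[2]; f=1+p['k1']*(a*a+b*b)
    return (np.array(p['mtx'])@[a*f,b*f,1])[:2]
E
python3 - <<'E'
from h import *
for n in("scene","top","wrist"):
    p=camera_params(n); im=camera(n)
    cv2.imwrite(f"pics/{n}0.png",im[:,:,::-1]); R=np.array(p['R']);print(n,-R.T@np.array(p['t']),R[2],p['mtx'][0][0],p['k1'])
o=get_obs();print(o)
E
```

```text
pics
scene [1.34422653 0.17555809 1.33023499] [-0.57543507 -0.11404182 -0.80985736] 501.24348108205214 0.06246543013023915
top [ 0.30954093 -0.00828975  1.18571045] [ 0.11784474 -0.01871429 -0.99285568] 443.937538957464 -0.05936894328871771
wrist [0.08669437 0.62162619 0.37389555] [ 0.25017658 -0.0643119  -0.96606193] 359.3707370887338 -0.04807232712906244
{'clock': 0.15, 'joint_pos': array([-1.35060645,  0.33269637, -0.06471841,  1.46070821,  0.02163953,
        1.34990516, -0.0884951 ]), 'joint_velocities': array([-0.00136539, -0.00051923,  0.00064526, -0.00129231, -0.00127203,
       -0.00095817,  0.00012232]), 'tau': array([ 4.66450456e-04, -6.25825882e+01,  4.91897226e-02, -3.91852212e+01,
        1.64264470e-02,  7.42822507e-03,  1.67276522e-05]), 'position': array([0.15019423, 0.60640977, 0.2307369 ]), 'ee_rot': array([ 1.21073628e-01,  9.92643398e-01, -5.09666344e-04, -2.40481089e-05]), 'ft_force': array([-0.07682714, -0.43414933,  0.39195361]), 'torque': array([-0.00013046,  0.05764286, -0.01931185]), 'grasp_force': 0.0, 'grip_width': 1.00288248098316}
```

View pics/top0.png

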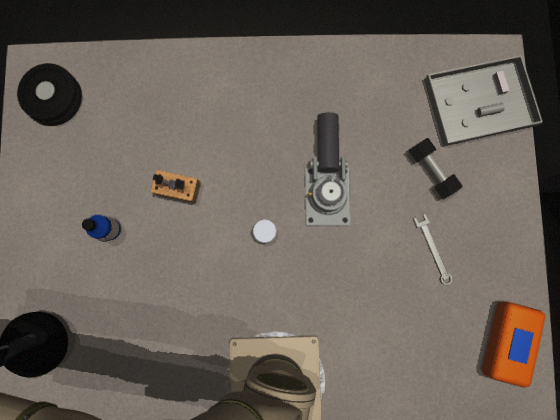

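View pics/scene0.png

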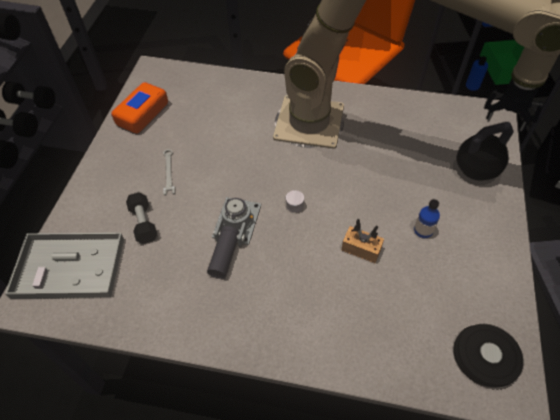

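The top view has the stand at about (175,187), the post at (330,191), the tin at (264,231) and the bottle at (98,227). I'll enlarge the stand and post in both views.

Run:
```python
from h import *
t=cv2.imread("pics/top0.png");s=cv2.imread("pics/scene0.png")
def c(im,u,v,k): return cv2.resize(im[v:v+48,u:u+64],(400,300),interpolation=cv2.INTER_CUBIC)
cv2.imwrite("pics/crop0.png",np.vstack([np.hstack([c(t,145,163,0),c(t,298,167,0)]),np.hstack([c(s,333,214,0),c(s,205,187,0)])]))
p=camera_params("top")
print(onz(p,(175,187),.06),onz(p,(330,191),.083))
```

```text
[0.50713512 0.24347703 0.06      ] [ 0.48253096 -0.15149071  0.083     ]
```

View pics/crop0.png

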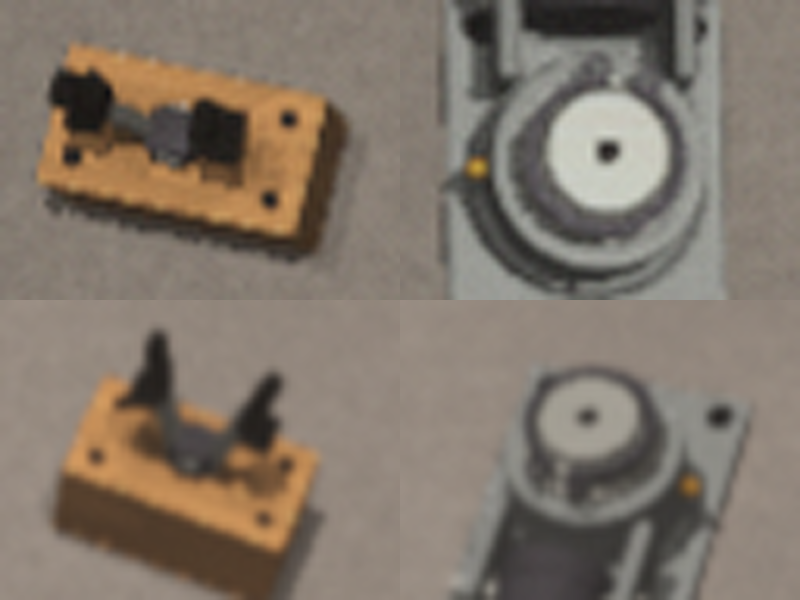

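Run:
```python
from h import *
p=camera_params("top")
C=[onz(p,(145+u/6.25,163+v/6.25),.056)[:2] for u,v in [(75,43),(328,98),(298,238),(40,185)]]
C=np.array(C);print(C,C.mean(0));
e=C[0]-C[1]+C[3]-C[2];print(np.linalg.norm(e)/2,np.degrees(np.arctan2(e[1],e[0]))-90)
# nose top and collar
print(onz(p,(298+(608-400)/6.25,167+152/6.25),.0835))
# ring lugs ~
print([onz(p,(298+(u-400)/6.25,167+v/6.25),.077) for u,v in[(600,65),(640,75)]])
s=camera_params("scene")
print(two(p,(298+(608-400)/6.25,167+152/6.25),s,(205+(588-400)/6.25,187+116/6.25)))
# plier grip tops
t=lambda u,v:(145+u/6.25,163+v/6.25); 
S=lambda u,v:(333+u/6.25,214+(v-300)/6.25)
print(two(p,t(80,85),s,S(270,378)),two(p,t(222,115),s,S(158,335)))
o=get_obs();R=Ro.from_quat(o['ee_rot']).as_matrix();print(R)
w=camera_params("wrist");c=-np.array(w['R']).T@w['t'];print(R.T@(c-o['position']),R.T@np.array(w['R'])[2])
```

```text
[[0.55413207 0.29128012]
 [0.52802414 0.18621334]
 [0.46995697 0.19885836]
 [0.49490792 0.30538506]] [0.51175527 0.24543422]
0.10883337223965023 -13.566492430300741
[ 0.48155399 -0.15462511  0.0835    ]
[array([ 0.51846233, -0.15375137,  0.077     ]), array([ 0.51392429, -0.16990423,  0.077     ])]
(array([ 0.48289996, -0.15491081,  0.07374615]), np.float64(0.002024509992539137))
(array([0.52008906, 0.27209677, 0.13432238]), np.float64(0.007182582047840159)) (array([0.5065805 , 0.21835798, 0.13452914]), np.float64(0.009623297453364267))
[[-9.70682352e-01  2.40365851e-01 -1.71156700e-04]
 [ 2.40365900e-01  9.70681834e-01 -1.00601068e-03]
 [-7.56719138e-05 -1.01765705e-03 -9.99999479e-01]]
[ 0.06528647 -0.00061049 -0.14327546] [-0.25821567 -0.00110959  0.96608666]
```

{"op": "carry_out", "data": {
  "commands": [
    [[-0.608, -0.365, -0.03, 0, 0, 0], [-0.608, -0.365, -0.03, 0, 0, 0], [-0.608, -0.365, -0.03, 0, 0, 0], [-0.608, -0.365, -0.03, 0, 0, 0], [-0.608, -0.365, -0.03, 0, 0, 0], [-0.608, -0.365, -0.03, 0, 0, 0], [-0.608, -0.365, -0.03, 0, 0, 0], [-0.608, -0.365, -0.03, 0, 0, 0], [-0.608, -0.365, -0.03, 0, 0, 0], [-0.608, -0.365, -0.03, 0, 0, 0], [-0.608, -0.365, -0.03, 0, 0, 0], [-0.608, -0.365, -0.03, 0, 0, 0], [-0.608, -0.365, -0.03, 0, 0, 0], [-0.608, -0.365, -0.03, 0, 0, 0], [-0.608, -0.365, -0.03, 0, 0, 0], [-0.608, -0.365, -0.03, 0, 0, 0], [-0.608, -0.365, -0.03, 0, 0, 0], [-0.608, -0.365, -0.03, 0, 0, 0], [0, 0, 0, 0, 0, 0], [0, 0, 0, 0, 0, 0]]
  ],
  "hand": -1,
  "force": 40
}}

```text
clock: 1.82
position: [0.5128, 0.2448, 0.2526]
ee_rot: [0.123, 0.992, -0.0, -0.0]
ft_force: [-0.6, 0.3, -0.6]
grip_width: 0.998
grasp_force: 0.0
```

Run:
```python
from h import *
o=get_obs();print(o['clock'],o['position'],o['ee_rot'])
im=camera("wrist");cv2.imwrite("pics/w1.png",im[:,:,::-1])
p=camera_params("wrist"); np.savez('w1.npz',**{k:np.array(v) for k,v in p.items()})
```

```text
1.8167 [0.5128435  0.2447718  0.25262299] [ 1.22758705e-01  9.92436507e-01 -2.79387756e-04 -5.19303550e-05]
```

View pics/w1.png

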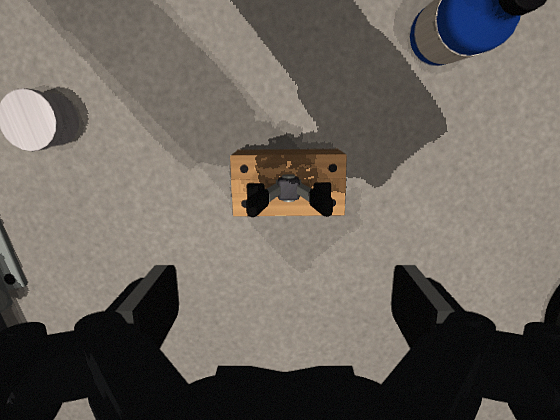

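The stand's top face spans (232–345, ~155–215), its edges are square with the image, and the pivot block is at (288,187). The black grips are at (257,200) and (321,199).

Run:
```python
from h import *
p=dict(np.load('w1.npz'));im=cv2.imread("pics/w1.png")
sub=im[140:225,225:355].astype(int)
blk=(sub.max(2)<28)&(np.indices(sub.shape[:2])[0]>38)
n,l,st,ce=cv2.connectedComponentsWithStats(blk.astype(np.uint8))
for i in range(1,n):
    if st[i,4]>60:print(st[i,:5]+[225,140,0,0,0],ce[i]+[225,140])
org=((sub[:,:,2]-sub[:,:,0])>35).astype(np.uint8)
ys,xs=np.nonzero(org);print(xs.min()+225,xs.max()+225,ys.min()+140,ys.max()+140)
for r in (45,60,70):
    x=np.nonzero(org[r])[0];print(r+140,x.min()+225,x.max()+225)
for c in (10,20,100,115):
    print(c+225,[int(v) for v in sub[5:25,c,2]],np.nonzero(org[:,c])[0].max()+140)
o=get_obs();T=np.array(o['position'])
R=Ro.from_quat(o['ee_rot']).as_matrix()
for uv,z in [((232,215.5),.056),((346,215.5),.056),((232,156),.056),((346,156),.056),((257,200),.13),((321,199),.13),((288,187),.076)]:
    print(uv,(R.T@(onz(p,uv,z)-T)).round(4))
```

```text
[246 183  23  34 607] [256.29489292 198.68698517]
[309 183  27  34 624] [321.68910256 198.19551282]
230 346 150 216
185 231 345
200 232 344
210 233 344
235 [118, 120, 122, 121, 126, 129, 108, 61, 50, 48, 140, 174, 172, 170, 171, 176, 180, 180, 172, 169] 216
245 [78, 58, 51, 54, 53, 55, 57, 55, 57, 48, 151, 177, 173, 170, 173, 177, 181, 179, 182, 146] 216
325 [68, 71, 70, 67, 58, 56, 59, 63, 57, 95, 124, 123, 119, 119, 124, 129, 122, 123, 115, 116] 181
340 [88, 88, 87, 92, 93, 74, 60, 62, 53, 106, 126, 122, 126, 121, 126, 126, 124, 120, 116, 116] 215
(232, 215.5) [-0.0295 -0.0527  0.1965]
(346, 215.5) [-0.0295  0.0594  0.1965]
(232, 156) [ 0.0287 -0.0506  0.1966]
(346, 156) [0.0287 0.0569 0.1966]
(257, 200) [ 0.0034 -0.0219  0.1226]
(321, 199) [0.0042 0.0267 0.1226]
(288, 187) [0.0029 0.0021 0.1766]
```

{"op": "carry_out", "data": {
  "commands": [
    [[0.01, 0.07, 0, 0, 0, 0], [0, 0, 0.5, 0, 0, 0], [0, 0, 0.5, 0, 0, 0], [0, 0, 0.5, 0, 0, 0], [0, 0, 0.5, 0, 0, 0], [0, 0, 0.25, 0, 0, 0], [0, 0, 0.25, 0, 0, 0], [0, 0, 0.25, 0, 0, 0], [0, 0, 0.25, 0, 0, 0], [0, 0, 0.25, 0, 0, 0], [0, 0, 0.25, 0, 0, 0], [0, 0, 0.25, 0, 0, 0], [0, 0, 0, 0, 0, 0], [0, 0, 0, 0, 0, 0]]
  ]
}}

```text
clock: 3.03
position: [0.5121, 0.249, 0.1024]
ee_rot: [0.121, 0.993, -0.0, -0.0]
ft_force: [0.3, 0.4, 0.7]
grip_width: 1.0
grasp_force: 0.0
```

Run:
```python
from h import *
o=get_obs();print(o['clock'],o['position'],o['ft_force'])
im=camera("wrist");cv2.imwrite("pics/w2.png",im[:,:,::-1])
```

```text
3.0333 [0.51205406 0.24900388 0.10238153] [0.27773941 0.39736871 0.67898147]
```

View pics/w2.png

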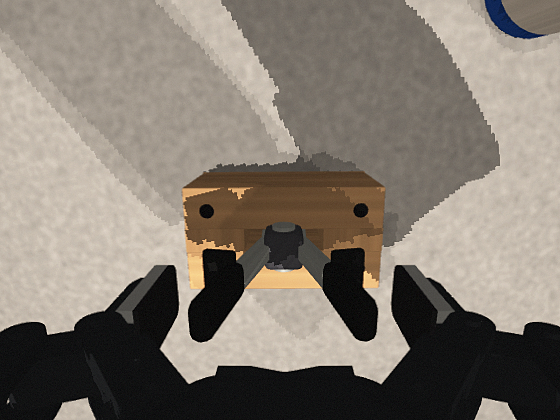

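Pliers are centred between the open fingers (grips ~(188–378), fingers 177/393). Closing to 60 mm.

{"op": "carry_out", "data": {
  "commands": [
    [[0, 0, 0, 0, 0, 0], [0, 0, 0, 0, 0, 0], [0, 0, 0, 0, 0, 0], [0, 0, 0, 0, 0, 0], [0, 0, 0, 0, 0, 0], [0, 0, 0, 0, 0, 0]]
  ],
  "hand": -0.42,
  "force": 60
}}

```text
clock: 3.58
position: [0.5134, 0.2496, 0.1047]
ee_rot: [0.121, 0.993, 0.001, 0.001]
ft_force: [-0.5, -0.5, 8.5]
grip_width: 0.717
grasp_force: 11.2
```

{"op": "carry_out", "data": {
  "commands": [
    [[0, 0, -0.1, 0, 0, 0], [0, 0, -0.2, 0, 0, 0], [0, 0, -0.2, 0, 0, 0], [0, 0, -0.25, 0, 0, 0], [0, 0, -0.25, 0, 0, 0], [0, 0, -0.25, 0, 0, 0], [0, 0, -0.25, 0, 0, 0], [0, 0, -0.25, 0, 0, 0], [0, 0, -0.25, 0, 0, 0], [0, 0, -0.25, 0, 0, 0], [0, 0, -0.25, 0, 0, 0], [0, 0, -0.25, 0, 0, 0], [0, 0, -0.25, 0, 0, 0], [0, 0, -0.25, 0, 0, 0], [0, 0, -0.1, 0, 0, 0], [0, 0, 0, 0, 0, 0]]
  ]
}}

```text
clock: 4.92
position: [0.5127, 0.2494, 0.2382]
ee_rot: [0.121, 0.993, 0.001, 0.001]
ft_force: [0.1, 0.1, -2.5]
grip_width: 0.715
grasp_force: 9.1
```

Run:
```python
from h import *
o=get_obs();print(o['clock'],o['position'],o['ft_force'],o['ee_rot'])
im=camera("wrist");cv2.imwrite("pics/w3.png",im[:,:,::-1])
p=camera_params("wrist"); np.savez('w3.npz',**{k:np.array(v) for k,v in p.items()})
```

```text
4.9167 [0.51274257 0.24939503 0.23819008] [ 0.14526365  0.05017246 -2.5004776 ] [1.21113595e-01 9.92638225e-01 6.38588170e-04 6.66580433e-04]
```

View pics/w3.png

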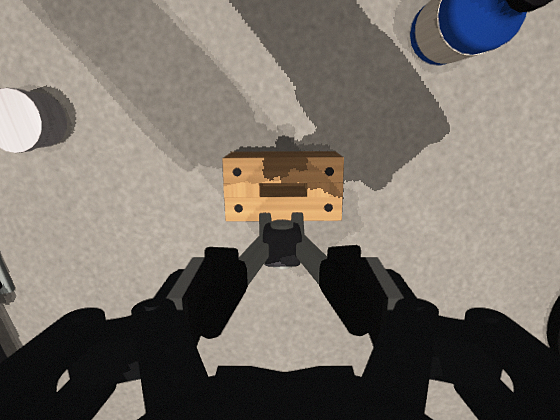

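Pliers are lifted and held: jaw ends at about (264,217) and (297,217), and the empty slot at (283,190). Over to the post now.

{"op": "carry_out", "data": {
  "commands": [
    [[-0.1, -0.3, 0, 0, 0, 0], [-0.225, -0.6, 0, 0, 0, 0], [-0.225, -0.6, 0, 0, 0, 0], [-0.225, -0.6, 0, 0, 0, 0], [-0.225, -0.6, 0, 0, 0, 0], [-0.225, -0.6, 0, 0, 0, 0], [-0.225, -0.6, 0, 0, 0, 0], [-0.225, -0.6, 0, 0, 0, 0], [-0.225, -0.6, 0, 0, 0, 0], [-0.225, -0.6, 0, 0, 0, 0], [-0.225, -0.6, 0, 0, 0, 0], [-0.225, -0.6, 0, 0, 0, 0], [-0.225, -0.6, 0, 0, 0, 0], [-0.225, -0.6, 0, 0, 0, 0], [-0.225, -0.6, 0, 0, 0, 0], [-0.225, -0.6, 0, 0, 0, 0], [-0.1, -0.3, 0, 0, 0, 0], [0, 0, 0, 0, 0, 0], [0, 0, 0, 0, 0, 0]]
  ]
}}

```text
clock: 6.55
position: [0.5578, -0.1593, 0.2362]
ee_rot: [0.122, 0.992, -0.0, -0.001]
ft_force: [-0.7, 0.9, -1.5]
grip_width: 0.712
grasp_force: 9.1
```

Run:
```python
from h import *
p=dict(np.load('w3.npz'))
print('slot',onz(p,(283.5,190),.056),'tips',onz(p,(264,214),.1375),onz(p,(297,214),.1375))
o=get_obs();print(o['clock'],o['position'],o['ft_force'],o['ee_rot'])
im=camera("wrist");b=im[:,:,::-1];cv2.imwrite("pics/w4.png",b)
p=camera_params("wrist"); np.savez('w4.npz',**{k:np.array(v) for k,v in p.items()})
c=proj(p,[.4825,-.1545,.0835]);print(c);u,v=int(c[0]),int(c[1])
x0=max(0,u-100);y0=max(0,v-60);print(x0,y0)
cv2.imwrite("pics/w4c.png",cv2.resize(b[y0:y0+150,x0:x0+200],(800,600),interpolation=cv2.INTER_CUBIC))
```

```text
slot [0.51286684 0.2472378  0.056     ] tips [0.51014407 0.23411185 0.1375    ] [0.51570101 0.25658014 0.1375    ]
6.55 [ 0.557839   -0.15928608  0.23619073] [-0.66410333  0.86336486 -1.49277704] [ 1.22264595e-01  9.92497317e-01 -8.42544476e-05 -6.62012990e-04]
[267.00453428 104.51480164]
167 44
```

View pics/w4c.png

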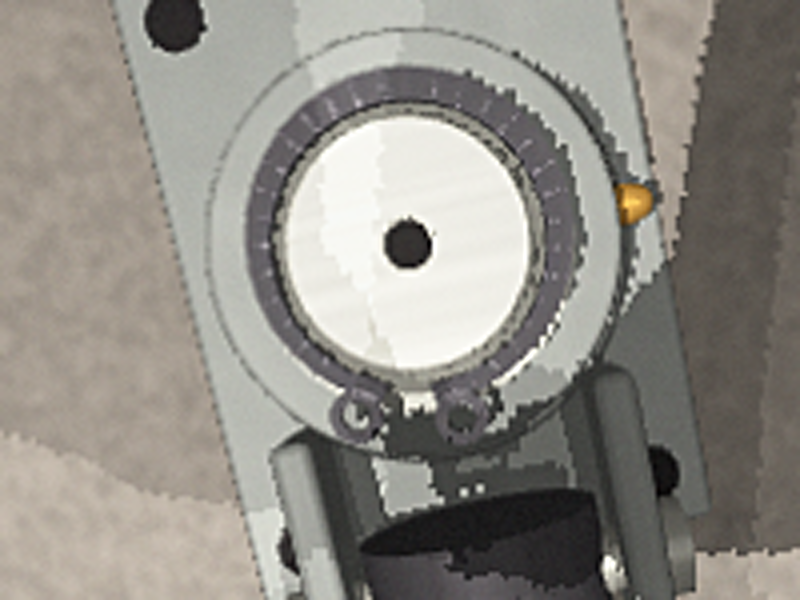

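The ring eyes are at crop (357,417) and (463,418), the nose bore is at (408,244), and the eye line is nearly level with the image. I'll work out the move.

Run:
```python
from h import *
p=dict(np.load('w4.npz'));q=dict(np.load('w3.npz'))
f=lambda u,v:(167+u/4,44+v/4)
T=np.array([.557839,-.159286,.236191]);R=Ro.from_quat([ 1.22264595e-01,9.92497317e-01,-8.42544476e-05,-6.62012990e-04]).as_matrix()
L=lambda X:(R.T@(X-T)).round(4)
a=onz(p,f(357,416),.0775);b=onz(p,f(463,417),.0775);n=onz(p,f(408,244),.0835)
print(a,b,np.linalg.norm(a-b),n,np.linalg.norm(((a+b)/2-n)[:2]))
print(L(a),L(b),L(n),L((a+b)/2))
d=(a+b)/2-n;print('ring yaw dir',np.degrees(np.arctan2(d[1],d[0])),'eye line',np.degrees(np.arctan2(*(b-a)[1::-1])),'tool y',np.degrees(np.arctan2(R[1,1],R[0,1])))
im=cv2.imread("pics/w4.png");cv2.imwrite("pics/w4j.png",cv2.resize(im[190:270,235:335],(800,640),interpolation=cv2.INTER_CUBIC)[:600])
```

```text
[ 0.51388716 -0.17221911  0.0775    ] [ 0.51941079 -0.15086269  0.0775    ] 0.022059178703664004 [ 0.48324364 -0.15305676  0.0835    ] 0.03446588277160687
[ 0.0393 -0.0232  0.1587] [ 0.0391 -0.0011  0.1587] [ 0.0737 -0.012   0.1528] [ 0.0392 -0.0121  0.1587]
ring yaw dir -14.250428859116207 eye line 75.4987686814052 tool y 75.95437530617033
```

View pics/w4j.png

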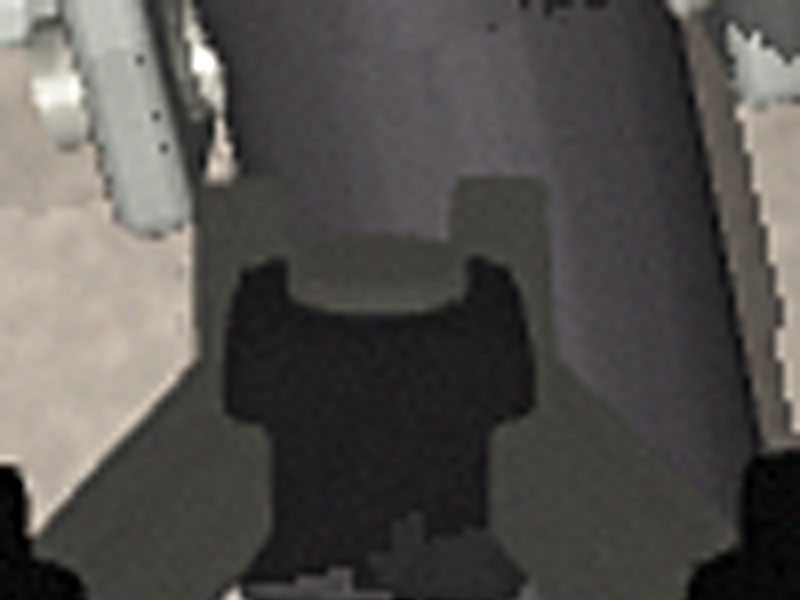

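Run:
```python
from h import *
p=dict(np.load('w4.npz'))
T=np.array([.557839,-.159286,.236191]);R=Ro.from_quat([ 1.22264595e-01,9.92497317e-01,-8.42544476e-05,-6.62012990e-04]).as_matrix()
L=lambda X:(R.T@(X-T)).round(4)
for z in(.140,.143):
  a=L(onz(p,(265,212),z));b=L(onz(p,(297.1,212),z));print(a,b,b-a,(a+b)/2-[.003,0,0])
print(R.round(4))
```

```text
[ 0.001  -0.013   0.0962] [0.001  0.0092 0.0962] [0.     0.0222 0.    ] [-0.002  -0.0019  0.0962]
[ 0.0018 -0.0128  0.0932] [0.0018 0.0091 0.0932] [0.     0.0219 0.    ] [-0.0012  -0.00185  0.0932 ]
[[-9.701e-01  2.427e-01 -1.300e-03]
 [ 2.427e-01  9.701e-01 -0.000e+00]
 [ 1.300e-03 -3.000e-04 -1.000e+00]]
```

{"op": "carry_out", "data": {
  "commands": [
    [[0.17, -0.0425, 0, 0, 0, 0], [0.17, -0.0425, 0, 0, 0, 0], [0.17, -0.0425, 0, 0, 0, 0], [0.17, -0.0425, 0.1, 0, 0, 0], [0.17, -0.0425, 0.1, 0, 0, 0], [0.17, -0.0425, 0.2, 0, 0, 0], [0, 0, 0.2, 0, 0, 0], [0, 0, 0.2, 0, 0, 0], [0, 0, 0.2, 0, 0, 0], [0, 0, 0.125, 0, 0, 0], [0, 0, 0, 0, 0, 0], [0, 0, 0, 0, 0, 0]]
  ]
}}

```text
clock: 7.6
position: [0.5167, -0.158, 0.1915]
ee_rot: [0.121, 0.993, -0.0, -0.0]
ft_force: [0.0, 0.3, -1.1]
grip_width: 0.711
grasp_force: 9.1
```

Run:
```python
from h import *
o=get_obs();print(o['clock'],o['position'],o['ft_force'],o['ee_rot'])
im=camera("wrist");b=im[:,:,::-1];cv2.imwrite("pics/w5.png",b)
p=camera_params("wrist"); np.savez('w5.npz',T=o['position'],q=o['ee_rot'],**{k:np.array(v) for k,v in p.items()})
print([proj(p,X) for X in([.51389,-.17222,.077],[.51941,-.15086,.077])])
cv2.imwrite("pics/w5c.png",cv2.resize(b[160:260,225:345],(720,600),interpolation=cv2.INTER_CUBIC))
```

```text
7.6 [ 0.51673951 -0.15802819  0.19153596] [ 0.01966192  0.2953848  -1.09288225] [ 1.21069108e-01  9.92644010e-01 -1.26241442e-04 -3.51850766e-04]
[array([266.37077839, 207.33444919]), array([296.11816757, 207.63898047])]
```

View pics/w5c.png

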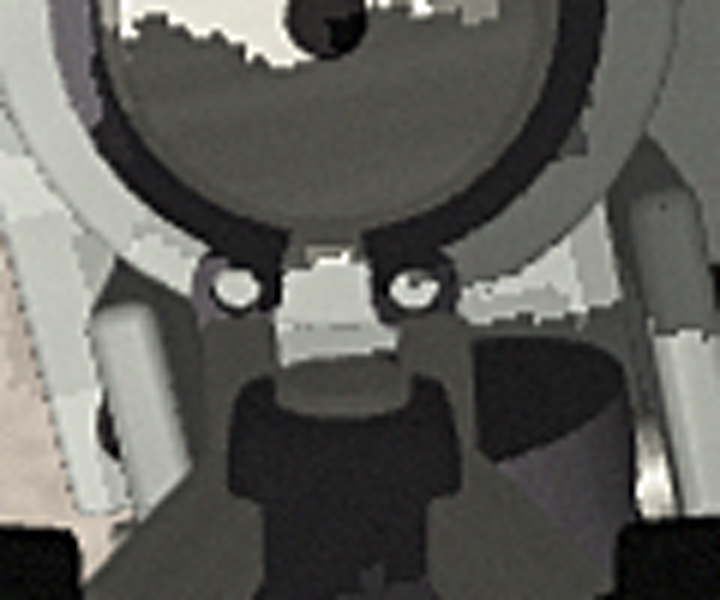

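Clear view: eyes at crop (238,287)/(414,288), jaws centred at columns 239/435 with their shoulders ending at row 320.

Run:
```python
from h import *
p=dict(np.load('w5.npz'));T=p['T'];R=Ro.from_quat(p['q']).as_matrix()
L=lambda X:(R.T@(X-T))
f=lambda u,v:(225+u/6,160+v/6)
e=[L(onz(p,f(*u),.077)) for u in((238,287),(414,288))];print(np.round(e,4),np.mean(e,0).round(4))
for z in(.094,.0973,.1):
  j=[L(onz(p,f(*u),z)) for u in((239,320),(435,320))];print(z,np.round(j,4),(np.mean(j,0)-[.003,0,0]).round(4))
g=f(330,20);print(L(onz(p,g,.0835)))
import numpy as np
im=cv2.imread("pics/w5.png").astype(int)
for r in(216,218):print([tuple(im[r,c]) for c in range(256,274)],'\n',[tuple(im[r,c]) for c in range(288,306)])
```

```text
[[-0.0011 -0.0157  0.1145]
 [-0.0012  0.0061  0.1145]] [-0.0012 -0.0048  0.1145]
0.094 [[-0.0007 -0.0146  0.0975]
 [-0.0007  0.0081  0.0975]] [-0.0037 -0.0033  0.0975]
0.0973 [[ 0.0002 -0.0145  0.0942]
 [ 0.0002  0.008   0.0942]] [-0.0028 -0.0032  0.0942]
0.1 [[ 0.0009 -0.0143  0.0915]
 [ 0.001   0.0079  0.0915]] [-0.002  -0.0032  0.0915]
[ 0.03274869 -0.0041233   0.10805925]
[(np.int64(55), np.int64(59), np.int64(58)), (np.int64(52), np.int64(53), np.int64(53)), (np.int64(57), np.int64(58), np.int64(57)), (np.int64(66), np.int64(70), np.int64(70)), (np.int64(66), np.int64(71), np.int64(73)), (np.int64(65), np.int64(68), np.int64(71)), (np.int64(63), np.int64(68), np.int64(69)), (np.int64(64), np.int64(69), np.int64(70)), (np.int64(60), np.int64(65), np.int64(67)), (np.int64(64), np.int64(69), np.int64(70)), (np.int64(63), np.int64(67), np.int64(68)), (np.int64(64), np.int64(68), np.int64(69)), (np.int64(66), np.int64(71), np.int64(70)), (np.int64(58), np.int64(62), np.int64(65)), (np.int64(50), np.int64(53), np.int64(54)), (np.int64(143), np.int64(149), np.int64(148)), (np.int64(161
[... 1781 characters left out ...]
.int64(85), np.int64(89), np.int64(89)), (np.int64(62), np.int64(63), np.int64(67)), (np.int64(62), np.int64(67), np.int64(66)), (np.int64(67), np.int64(70), np.int64(72)), (np.int64(62), np.int64(65), np.int64(67)), (np.int64(63), np.int64(67), np.int64(69)), (np.int64(61), np.int64(66), np.int64(67)), (np.int64(64), np.int64(67), np.int64(69)), (np.int64(66), np.int64(70), np.int64(72)), (np.int64(64), np.int64(69), np.int64(69)), (np.int64(66), np.int64(70), np.int64(69)), (np.int64(68), np.int64(73), np.int64(73)), (np.int64(66), np.int64(73), np.int64(74)), (np.int64(46), np.int64(48), np.int64(47)), (np.int64(24), np.int64(26), np.int64(26)), (np.int64(24), np.int64(21), np.int64(25))]
```

{"op": "carry_out", "data": {
  "commands": [
    [[0.02, -0.016, 0, 0, 0, 0], [0.02, -0.016, 0, 0, 0, 0], [0, 0, 0.05, 0, 0, 0], [0, 0, 0.05, 0, 0, 0], [0, 0, 0.05, 0, 0, 0], [0, 0, 0.05, 0, 0, 0], [0, 0, 0, 0, 0, 0]]
  ]
}}

```text
clock: 8.23
position: [0.5146, -0.1588, 0.1833]
ee_rot: [0.121, 0.993, 0.0, -0.0]
ft_force: [-0.2, 0.5, -1.1]
grip_width: 0.712
grasp_force: 9.1
```

Run:
```python
from h import *
o=get_obs();print(o['clock'],o['position'],o['ft_force'])
im=camera("wrist");b=im[:,:,::-1];cv2.imwrite("pics/w6.png",b)
p=camera_params("wrist"); np.savez('w6.npz',T=o['position'],q=o['ee_rot'],**{k:np.array(v) for k,v in p.items()})
T=o['position'];R=Ro.from_quat(o['ee_rot']).as_matrix()
g=im.astype(int).sum(2)//3
# compact luminance print around eye region
for r in range(200,218,1):print(r,' '.join('%3d'%v for v in g[r,254:310:1]))
```

```text
8.2333 [ 0.51461096 -0.15876667  0.18332341] [-0.22724938  0.5165706  -1.09512525]
200  32  28  31  30  32  33  30  31  27  28  38  60  76  74  76  76  75  78  83  85  87  85  88  86  84  85  84  82  81  82  80  81  84  83  83  76  75  71  73  75  79  79  66  56  32  28  23  29  32  31  32  30  27  33  28  19
201  21  25  30  32  31  31  33  33  29  26  22  28  32  41  62  74  78  76  74  73  74  77  71  75  77  81  75  74  78  77  74  77  73  72  73  72  74  80  81  71  57  33  28  31  27  29  33  31  28  31  31  32  34  29  21  56
202  52  18  19  26  27  31  31  31  29  34  32  28  30  27  31  29  42  61  67  78  75  76  74  75  71  73  71  71  73  69  73  72  72  74  81  82  56  52  35  31  30  25  28  34  27  31  31  31  30  30  32  28  25  21  56 103
203 206 132  55  19  28  26  32  32  32  32  32  34  33  30  29  29  25  32  24  40  39  68  74  72  74  77  76  74  73  74  74  73  80  53  43  32  27  26  25  34  29  30  32  31  31  34  31  31  29  29  24  20  57  99  99 104
204 204 168 173  94  21  19  29  30  34  32  31  29  31  28  31  31  29  30  27  25  30  75  74  68  73  
[... 2386 characters left out ...]
 127 159 150 166
215  57  53  49  71  95  66  69  70  69  65  64  68  65  66  70  68  64  87  75 163 191 189 188 188 187 188 187 185 190 185 187 187 187 204  85  42  48  57  69  72  66  70  67  66  68  68  72  66  63  71 167 164 157 162 161 160
216  59  57  55  54  86  68  65  66  67  68  66  67  68  69  68  68  63  76  98 193 194 190 188 189 190 189 188 186 190 188 186 189 187 197 118  43  45  63  69  69  71  67  63  67  68  68  71  68  62  72 164 163 163 159 166 166
217  58  58  57  56  78  70  68  68  71  64  65  69  70  67  69  69  63  60 159 191 192 192 192 190 192 192 194 193 191 191 188 191 191 195 201  47  40  56  67  69  67  66  69  68  70  66  69  65  61 105 168 165 168 171 173 179
```

Run:
```python
from h import *
p=dict(np.load('w6.npz'));T=p['T'];R=Ro.from_quat(p['q']).as_matrix()
L=lambda X:(R.T@(X-T)).round(4)
for z in(.081,.0825,.084):
  print(z,L(onz(p,(264.9,212),z+.0016))-[.0016,0,0],L(onz(p,(296.2,212),z+.0016))-[.0016,0,0])
q=dict(np.load('w5.npz'))
for u,v in((238,287),(414,288)):
  X=onz(q,(225+u/6,160+v/6),.077);print(proj(p,X),L(X))
print('far rim',L(onz(p,(265,209.5),.079)))
```

```text
0.081 [-0.002  -0.0148  0.1007] [-0.002   0.0073  0.1007]
0.0825 [-0.0016 -0.0147  0.0992] [-0.0016  0.0072  0.0992]
0.084 [-0.0012 -0.0146  0.0977] [-0.0012  0.0072  0.0977]
[265.73964519 213.48767574] [-0.003  -0.0145  0.1063]
[295.92925471 213.66003125] [-0.0031  0.0073  0.1063]
far rim [ 0.0005 -0.0149  0.1043]
```

{"op": "carry_out", "data": {
  "commands": [
    [[-0.0125, 0, 0, 0, 0, 0], [0, 0, 0.04, 0, 0, 0], [0, 0, 0.04, 0, 0, 0], [0, 0, 0.04, 0, 0, 0], [0, 0, 0.04, 0, 0, 0], [0, 0, 0.02, 0, 0, 0], [0, 0, 0, 0, 0, 0], [0, 0, 0, 0, 0, 0]]
  ]
}}

```text
clock: 8.95
position: [0.5153, -0.159, 0.1766]
ee_rot: [0.121, 0.993, 0.0, -0.0]
ft_force: [-0.2, 1.3, -1.9]
grip_width: 0.715
grasp_force: 9.1
```

```bash
cat > look.py <<'E'
from h import *
import sys
o=get_obs();print(o['clock'],o['position'],o['ft_force'],o['grip_width']*85)
im=camera("wrist");b=im[:,:,::-1];cv2.imwrite(f"pics/{sys.argv[1]}.png",b)
p=camera_params("wrist"); np.savez(sys.argv[1]+'.npz',T=o['position'],q=o['ee_rot'],**{k:np.array(v) for k,v in p.items()})
g=im.astype(int).sum(2)//3
a,c,d,e=map(int,sys.argv[2:6])
for r in range(a,c):print(r,' '.join('%3d'%v for v in g[r,d:e]))
E
python3 look.py w7 204 220 254 310
```

```text
8.95 [ 0.51529108 -0.15903657  0.17662291] [-0.20999694  1.29306014 -1.85982006] 60.79459224124171
204 134  56  19  23  28  33  30  32  34  31  31  28  28  36  24  23  29  27  28  37  63  73  73  69  74  76  70  73  74  75  74  73  79  55  56  34  31  27  28  25  33  31  30  33  31  30  34  29  28  32  31  25  23  59 101 104
205 171 171  95  20  23  27  27  29  30  33  31  32  32  34  30  29  31  24  29  23  35  76  77  71  70  75  73  74  76  77  77  73  80  27  27  27  31  28  33  26  32  32  33  32  32  30  30  31  30  26  23  56 100 103 108 102
206 164 172 171 133  53  18  25  28  26  32  32  33  28  30  32  31  29  31  32  27  58  75  72  76  74  72  72  70  74  74  71  69  76  25  27  30  25  32  32  29  31  30  36  31  33  31  33  31  28  59  55 101 103  99 100 100
207 196 168 165 170 175 146  35  62  33  31  30  31  35  30  31  31  32  29  29  20  88  84  80  79  77  73  96 112  69  62  57  58  71  46  26  30  34  34  32  32  29  33  36  30  30  32  31  21  57 102 100 103 105  98 102  95
208 199 160 160 169 184 113  26  31  31  31  35  37  31  31  29  33  30  31  27  37  85  
[... 1946 characters left out ...]
 163 153 161 160
217  59  56  50  71  96  63  68  70  69  67  68  66  68  69  67  67  70  37  39 202 194 191 188 189 189 191 191 189 190 188 191 187 188 198 121  41  45  60  70  70  68  65  71  67  66  70  69  67  65  41 134 163 165 162 161 164
218  61  59  55  83  97  75  67  70  68  66  70  66  68  66  67  68  64  63 163 199 195 193 194 196 200 200 197 200 202 199 197 198 193 198 205  52  41  62  70  68  68  69  67  66  68  69  65  69  67  72 166 166 165 171 174 175
219  59  61  59  56  79  76  70  67  71  64  71  69  67  71  67  69  61  88 193 196 192 197 201 173 139 139 140 137 140 140 137 134 171 170 206 124  48  61  67  68  69  68  66  68  69  69  68  71  65  83 176 177 178  84  77  81
```

{"op": "carry_out", "data": {
  "commands": [
    [[0, 0, 0.03, 0, 0, 0], [0, 0, 0.03, 0, 0, 0], [0, 0, 0, 0, 0, 0], [0, 0, 0, 0, 0, 0]]
  ]
}}

```text
clock: 9.33
position: [0.5153, -0.159, 0.1742]
ee_rot: [0.121, 0.993, 0.0, -0.0]
ft_force: [0.4, 0.3, -0.9]
grip_width: 0.712
grasp_force: 9.1
```

```bash
python3 look.py w8 208 217 254 310
```

```text
9.3333 [ 0.51525405 -0.15899841  0.17417041] [ 0.43836087  0.32933022 -0.85761233] 60.55416311943055
208 194 164 169 170 175 146  39  33  30  29  31  32  31  31  31  33  28  30  30  25  87  87  85  79  78  80  77  73  69  69  70  76  85  55  31  29  33  30  31  34  32  32  33  31  31  33  29  27  61 100 102 103 102  98 102  98
209 195 161 160 167 183 115  31  25  33  34  34  33  34  30  31  32  31  36  27  32  86  83  80  79  73  70  57  52 106 112 116  70  74  66  28  27  35  32  36  31  32  31  28  32  32  30  26  39 104 106 102 100  99 100 101  99
210 193 193 197 210 115  35  29  30  32  33  30  37  35  32  30  34  30  31  28  56  90  81  81  70 113 103 253 252 252 254 124 113  65  68  25  27  30  29  31  30  30  31  31  33  35  30  30  25  69 107 101 102  97  95  99  94
211 193 191 201 220  53  21  29  34  33  27  28  29  28  32  31  31  31  28  20  96  89  85  82  74 195 190 207 202 200 204 186 195 200  99  36  25  27  31  28  28  34  31  31  29  29  36  31  26  27  63 104 100  98  96  94  85
212 195 194 203 147  26  25  30  26  25  72  80  87  40  36  40  39  33  26  31  90 201
[... 352 characters left out ...]
  93  91  82 192
214 197 203 191  52  17  68  70  73  70  70  71  69  67  72  70  71  72  27   0 216 200 193 191 189 191 191 188 190 188 189 188 187 191 206  82  22  22  42  68  70  70  71  67  67  66  73  69  70  71  47  65  91  85  81 177 178
215 156 203 170  34  19  68  74  71  67  66  67  67  69  69  68  69  73  22   0 210 198 188 189 191 188 188 189 192 188 189 189 189 191 205  75  19  46  56  70  71  70  71  67  68  68  70  68  71  68  48 112 190 181 174 126 183
216  61 100 125  33  16  69  71  70  68  70  64  68  69  70  68  71  70  31   1 209 198 191 192 190 188 188 189 189 187 186 187 190 192 203 123  26  47  58  70  66  68  68  67  69  69  66  71  72  70  48 108 181 174 135 156 169
```

{"op": "carry_out", "data": {
  "commands": [
    [[0, 0, -0.01, 0, 0, 0], [0, 0, -0.01, 0, 0, 0], [0, 0, -0.01, 0, 0, 0], [0, 0, 0, 0, 0, 0]]
  ],
  "hand": -0.3
}}

```text
clock: 9.72
position: [0.5154, -0.159, 0.1756]
ee_rot: [0.121, 0.993, 0.0, 0.0]
ft_force: [-0.4, 0.2, -3.1]
grip_width: 0.654
grasp_force: 10.8
```

```bash
python3 look.py w9 208 217 250 314
```

```text
9.7167 [ 0.51537394 -0.15902379  0.17559227] [-0.37227654  0.19884865 -3.05590887] 55.619277352358
208 198 194 198 197 197 163 161 174 152  40  31  33  31  30  30  33  32  32  30  28  31  29  23  71  86  83  79  76  75  71 120 116 109 115 121  72  75  81  51  27  31  26  29  34  32  30  33  31  34  35  30  26  42 108 107 100 100  98 101 100 101  97  98  96
209 199 196 193 196 193 191 201 215  59  22  28  32  36  36  32  32  33  34  36  30  33  28  34  77  77  73  67  61  58  51 105 252 252 253 120 109  68  71  77  30  28  33  35  29  30  30  34  35  33  31  31  30  25  65 104 101  99  98  96  96  96 100 100 100
210 200 196 195 192 194 195 207 132  25  24  28  29  27  29  28  25  29  32  34  34  35  29  53  61  95  87 200 217 210 208 203 220 215 220 210 183  87  86  63  34  27  29  35  35  28  29  28  28  29  27  32  27  25  24  59 100  98  99  96  92  91  92  96  92
211 197 197 196 193 197 200 214  81  30  33  48  46  44  84  86  86  50  39  35  30  31  23  98  91  85  74 199 201 197 196 193 192 188 191 195 194 191 198 174  53  28  32  30  28  49  71  71  69  56  57  60  56  58  51  
[... 638 characters left out ...]
  31  27  20  98 204 197 194 190 189 190 192 191 185 189 186 188 186 190 190 205  87  44  48  26  75  72  70  69  70  68  67  68  68  70  68  57 123 187 179 171 185 197 202 166 160
215  52  50  49  60  97 168  98  67  65  65  65  69  67  71  69  68  66  68  53  32  28  12  97 202 196 188 192 188 189 187 189 188 187 191 191 190 190 191 208  85  40  51  47  55  68  72  69  65  64  69  68  69  70  64  61 123 180 166 133 163 166 163 157 156
216  55  55  59  56  52  67  62  65  67  70  68  68  67  66  68  70  70  71  71  31  27  10 150 203 193 193 193 191 190 196 192 190 192 190 191 189 190 195 206  85  44  46  47  61  70  70  70  67  69  69  68  66  68  68  59 111 168 165 157 162 162 157 163 160
```

{"op": "carry_out", "data": {
  "commands": [
    [[0.005, 0, -0.01, 0, 0, 0], [0.005, 0, -0.01, 0, 0, 0], [0, 0, -0.01, 0, 0, 0], [0, 0, -0.01, 0, 0, 0], [0, 0, 0, 0, 0, 0], [0, 0, 0, 0, 0, 0]]
  ],
  "hand": -0.1
}}

```text
clock: 10.27
position: [0.5149, -0.1589, 0.1771]
ee_rot: [0.121, 0.993, 0.0, -0.0]
ft_force: [0.8, 0.3, -1.7]
grip_width: 0.554
grasp_force: 12.4
```

```bash
python3 look.py w10 207 217 246 318
```

```text
10.2667 [ 0.51494446 -0.15889376  0.17707258] [ 0.8019951   0.27570885 -1.68482253] 47.11789718747376
207 173 167 164 165 165 165 172 188 114  30  30  32  28  33  33  33  26  34  31  29  31  30  24  64  86  80  81  84  80  78  81  78  77  88  85  78  94  95  97  96 116 113  68 127  80  52  30  29  34  33  32  31  31  31  32  34  32  30  28  40 107 110 100 102 103  98 102  99  99  98  99  97
208 170 166 196 198 198 201 176 151  41  27  33  36  33  29  33  31  32  33  32  32  33  35  39  83  84  76  71  74  79  80  79  78  72  74 118 116 112 110 117 122 126 128 118 130 126  79  28  28  33  34  33  32  33  31  35  34  36  35  33  31  50 106 104  98 103  99  99  98 102  99  93  81
209 193 195 203 199 198 205 216  63  21  31  34  33  29  34  33  33  27  31  28  33  28  24  54  60  58  91 192 100  63  64  60  61  57  53 104 252 252 252 120 112 122 125 118 119  95  70  44  31  27  32  31  33  30  34  30  33  27  31  33  27  21  68 103  97  99  97  99  99  96  91  79 129
210  93 189 198 201 201 211 136  22  20  27  27  26  27  64  34  39  33  30  34  32  25  28  50 165 163 160 172 157 196 20
[... 1221 characters left out ...]
 188 192 196 218  38  24  29  57  71  70  68  67  67  71  71  66  71  70  67  57 155 202 201 167 164 160 160 156 151
215  56  59  58  54  54  90  69  65  69  71  68  66  69  68  71  67  67  74  51  24  13 149 201 192 190 192 191 195 196 193 196 195 198 200 199 202 199 200 197 197 194 193 193 190 191 193 210  35  17  48  66  71  69  69  68  68  69  70  69  68  70  65  58 133 171 165 157 157 158 158 156 155
216  61  54  52  54  55  76  92  71  71  69  73  69  68  66  69  69  69  72  70  25   2 150 199 192 192 190 195 202 204 208 209 175 175 143 143 142 141 139 177 179 171 205 203 200 196 197 207  82  42  51  69  71  71  66  66  70  65  70  68  72  66  66  60 169 165 160 161 159 159 160 158 160
```

{"op": "carry_out", "data": {
  "commands": [
    [[0.005, 0, -0.01, 0, 0, 0], [0.005, 0, -0.01, 0, 0, 0], [0, 0, -0.01, 0, 0, 0], [0, 0, -0.01, 0, 0, 0], [0, 0, 0, 0, 0, 0], [0, 0, 0, 0, 0, 0]]
  ],
  "hand": 0.12
}}

```text
clock: 10.82
position: [0.5146, -0.1588, 0.1787]
ee_rot: [0.121, 0.993, 0.0, -0.0]
ft_force: [-0.5, 0.7, -2.2]
grip_width: 0.441
grasp_force: 14.5
```

```bash
python3 look.py w11 206 216 238 326
```

```text
10.8167 [ 0.51456459 -0.15880537  0.17867961] [-0.51497114  0.67623935 -2.19503686] 37.49111366240225
206 163 167 162 132 168 181 195 176 174 176 182 190  73  71  34  33  32  34  33  32  29  30  31  29  33  22  38  86  80  73  65  65  71  73  73  74  71  70  70  73  74  72  73  68  70  70  73  70  70  69  70  66  71  71  77  80  52  26  27  33  31  33  33  28  32  31  52  53  51  51  72 104 105 106  98 103 100 100 100  97  95  90  76 105 195 160 157 155
207 163 165 170 160 161 162 165 172 177 178 189 126  33  33  27  33  32  33  34  32  31  34  32  35  30  29  40  79  78  62 239 249  87  77  77  78  72  70  75  74  76  74  86  81  94  93  95  96 112 112 126 126 126 124 128  78  75  32  27  29  34  31  29  37  29  31  67  34  33  44  32  64 105 104 101  96  99 101 101  94  82  97 147 190 202 154 157 155
208 164 165 165 165 167 139 129 162 170 185  89  33  28  34  38  32  30  36  33  31  31  33  29  30  29  24  69  64  58 132 228 249  80  62  63  62  57 241  92  73  77  69 122 113 109 115 117 125 124 124 124 123 124 126 132  74  71  44  29  29  32  32  33  34  32  31  40  32  30  56  5
[... 1861 characters left out ...]
 175 107  56  54  56  65 105 107  71  63  72  68  70  65  68  67  71  68  71  61  24   1 208 197 191 191 191 192 190 190 192 192 191 193 196 195 198 201 199 201 203 200 202 200 198 196 196 194 188 191 194 191 201  88  78 197 158  27  16  59  73  71  66  68  67  69  71  69  70  66  73  77  45 173 165 161 155 153 156 150 193 194 191 194 191 154
215 198 197 181  70  52  58  51  61 103 107  97  74  68  70  66  70  69  70  67  71  68  70  40  40 207 199 191 191 189 189 188 189 193 196 197 207 206 213 178 141 143 142 138 142 144 139 174 174 171 205 202 198 195 191 194 187 186 203 210  50  42  70  70  67  68  68  64  69  69  71  68  71  74  74  48 171 158 157 158 156 156 153 160 156 156 192 198 156
```

{"op": "carry_out", "data": {
  "commands": [
    [[0.005, 0, -0.008, 0, 0, 0], [0.005, 0, -0.008, 0, 0, 0], [0, 0, -0.008, 0, 0, 0], [0, 0, -0.008, 0, 0, 0], [0, 0, 0, 0, 0, 0], [0, 0, 0, 0, 0, 0]]
  ],
  "hand": 0.33
}}

```text
clock: 11.37
position: [0.5141, -0.1587, 0.1799]
ee_rot: [0.121, 0.993, 0.0, -0.0]
ft_force: [-0.6, -0.1, -2.5]
grip_width: 0.34
grasp_force: 21.0
```

```bash
python3 look.py w12 206 215 234 328
```

```text
11.3667 [ 0.51410496 -0.15871451  0.17992748] [-0.60684497 -0.06379336 -2.45499193] 28.917707305117315
206 193 196 197 165 166 167 161 122 167 182 195 181 188 110 110  35  32  31  32  31  35  34  34  35  36  33  29  25  64  82  77  75  76  76  70  61  49  53  52  54  62  60  71  69  72  75  71  73  73  70  71  71  71  72  69  68  63  97 100  70  70 128 128 129  79  79  33  30  30  33  35  34  34  56  58  59  60  32  36  36  50  84 106 105 101  95  82 123 194 159 155 156 157 154
207 196 191 196 163 163 168 167 159 164 187 170 180 135  67  45  32  38  35  37  33  33  35  35  34  34  34  28  33  67  69  95  69  64  63  49 231 233 227 230 191 142 145  57  57  56  65  73  69  73  84  82  80  96  96 113 110 122 129 124 126 123 127 132 133  95  65  45  24  32  30  31  30  31  37  32  39  39  31  35  56  54  50  73 101  89  69 101 191 200 156 157 158 156 158
208 196 194 194 196 167 165 165 166 169 143 150 145 111  39  30  31  31  38  37  38  33  34  33  32  31  32  24  49  62  52 169 165 182 217 211 236 231 230 230 229 225 228 224 226 237  82  70  66  55 114 118 124 127 122 124 121 125 124 1
[... 1722 characters left out ...]
  70  70  68  68  70  70  73  70  71  43   8 163 199 193 190 191 191 190 191 191 192 194 191 190 193 192 197 197 194 198 203 199 198 200 201 200 201 200 198 198 195 192 197 195 184 201 207  92  85  85  86  79 188 194 205  68  21  51  72  70  70  70  71  67  72  68  69  73  74  80  63  96 196 192 190 193 156 157 157 154
214 195 193 194 195 198 165 169 155  65 100 112 113  94  79  67  69  69  70  67  68  68  71  72  62  73 153 198 193 191 191 191 189 190 191 190 190 191 193 192 196 202 204 212 176 143 142 139 141 142 142 142 141 175 173 171 204 205 201 195 194 200  80 188 193 189 188 194 194 207  74  45  69  73  67  68  69  66  69  67  69  66  74  81  81  60 127 199 192 190 192 155 157 158 157
```

{"op": "carry_out", "data": {
  "commands": [
    [[0, 0, 0, 0, 0, 0], [0, 0, 0, 0, 0, 0], [0, 0, 0, 0, 0, 0], [0.005, 0, 0.015, 0, 0, 0], [0.005, 0, 0.015, 0, 0, 0], [0, 0, 0.015, 0, 0, 0], [0, 0, 0.015, 0, 0, 0], [0, 0, 0.015, 0, 0, 0], [0, 0, 0.015, 0, 0, 0], [0, 0, 0, 0, 0, 0]]
  ],
  "hand": 0.37
}}

```text
clock: 12.25
position: [0.5137, -0.1586, 0.1762]
ee_rot: [0.121, 0.993, 0.0, -0.0]
ft_force: [-0.1, -0.1, -1.5]
grip_width: 0.324
grasp_force: 23.1
```

```bash
python3 look.py w13 206 214 234 328
python3 - <<'E'
from h import *
# edge of dark ring along the column through the post axis: back side
for n in('w8','w12','w13'):
    g=cv2.imread(f'pics/{n}.png').astype(int).sum(2)//3
    print(n,g[100:165,282].tolist())
E
```

```text
12.25 [ 0.51374054 -0.1586454   0.17623879] [-0.10751457 -0.11319192 -1.49227305] 27.565004458808176
206 191 193 168 171 159 163 176 186 198 182 184 196 100  59 121  38  28  35  35  34  32  35  31  31  26  32  50  79  81  80  79  76  69  71  72  68  71  69  69  73  71  72  74  75  74  73  75  74  70  71  73  74  73  78  76  72  78  77  75  74  74  74  75  78  81  83  53  36  26  30  31  29  56  57  56  39  34  33  53  45  85 109 108 104  98 103 101  97  84 117 159 161 161 159
207 197 197 194 166 167 163 156 161 169 181 108  77  97 101 120  40  33  35  36  35  37  37  36  31  34  25  61  80  84  82  81  78  81  76  70  66  65  69  66  67  70  70  72  74  74  74  77  77  74  75  76  74  74  72  74  73  71  71  69  70  74  70  74  70  73  80  48  29  33  34  32  34  35  37  34  31  31  28  60  55  53  64  83 104 102 103  94  85 122 156 160 156 157 156
208 194 194 200 168 160 162 165 132 157 163 103  98 112  51  44  34  33  40  36  32  36  33  38  32  32  35  63  63  64  72  72  76  80  69  64  55  55  49  97  54  54  57  63  70  72  73  74  72  73  67  74  67  66  72  68  64  95  98 129
[... 2291 characters left out ...]
 243, 242, 242, 243, 246, 249, 229, 219, 220, 226, 146, 48, 33, 41, 42]
w12 [74, 154, 197, 201, 199, 198, 198, 197, 203, 193, 176, 143, 83, 93, 93, 96, 93, 97, 93, 94, 99, 52, 117, 160, 150, 146, 150, 115, 80, 63, 103, 162, 247, 249, 245, 245, 244, 243, 243, 242, 244, 243, 244, 243, 243, 243, 243, 243, 242, 243, 245, 243, 242, 242, 244, 246, 246, 245, 245, 248, 238, 108, 27, 33, 41]
w13 [62, 131, 190, 199, 200, 198, 201, 200, 203, 189, 174, 134, 73, 89, 92, 93, 94, 96, 91, 96, 100, 52, 72, 143, 155, 148, 146, 155, 113, 83, 62, 120, 201, 248, 248, 245, 245, 244, 244, 243, 243, 244, 244, 243, 243, 243, 242, 243, 243, 243, 244, 244, 244, 243, 243, 243, 245, 246, 246, 245, 250, 235, 144, 46, 34]
```

{"op": "carry_out", "data": {
  "commands": [
    [[0, 0, 0.02, 0, 0, 0], [0, 0, 0.02, 0, 0, 0], [0, 0, 0.02, 0, 0, 0], [0, 0, 0.02, 0, 0, 0], [0, 0, 0.02, 0, 0, 0], [0, 0, 0.02, 0, 0, 0], [0, 0, 0, 0, 0, 0]]
  ]
}}

```text
clock: 12.88
position: [0.5137, -0.1586, 0.1714]
ee_rot: [0.121, 0.993, 0.0, -0.0]
ft_force: [0.2, -0.2, -2.1]
grip_width: 0.323
grasp_force: 23.2
```

```bash
python3 look.py w14 207 214 234 328
python3 - <<'E'
from h import *
for n in('w14',):
    g=cv2.imread(f'pics/{n}.png').astype(int).sum(2)//3
    print(n,g[100:140,282].tolist())
im=cv2.imread('pics/w14.png');cv2.imwrite('pics/w14c.png',cv2.resize(im[85:235,180:380],(800,600),interpolation=cv2.INTER_CUBIC))
E
```

```text
12.8833 [ 0.51371792 -0.1585981   0.17136975] [ 0.18913076 -0.1944542  -2.06675198] 27.47728452565809
207 195 200 164 158 151 160 194 197 198 185 114  82  55  79 107 118  36  31  34  34  33  35  35  32  30  19  60  80  76  71  72  69  68  72  72  72  74  68  75  75  73  72  74  72  73  73  74  72  72  71  70  72  72  69  76  72  79  78  74  74  75  78  79  76  74  83  72  29  25  33  29  35  33  33  31  33  26  60  65  31  47  33  59 107 105 101 102 104  98  90  93 155 162 160
208 193 198 165 166 131 148 162 175 187 158  64 102 110  42  44  45  33  35  34  35  34  33  33  30  32  24  82  83  78  79  81  72  70  68  70  70  69  68  73  74  74  75  74  70  73  74  73  76  76  76  73  76  74  77  81  73  78  73  75  76  72  76  78  76  82  84  83  32  30  32  32  36  33  30  30  32  36  34  39  31  53  49  31  85 105 102 101  98  86  89 156 164 161 157
209 194 197 166 164 163 133 151 167 151  54  27  39  45  27  27  33  32  31  36  30  36  35  30  28  27  58  82  81  82  77  79  82  76  73  64  59  59  58  69  69  74  73  74  77  75  77  76  75  76  75  76  72  77  74  73  74  71  72  6
[... 1159 characters left out ...]
00 101 106 105  65  65  45  33  27  44  71  73  71  68  70  68  70  68  68  71  75  73 114 190 193 192 193 156 153 157 155
213 192 196 201 165 164 167 175 116 109 102  81  66  70  71  68  67  68  70  72  72  74  49  21  42  89  82  39 162 160 157 155 195 160 159 165 163 170 181 180 212 212 224  70  61  66  61 226 232  79 123 126 130 129 125 114 118 108 103 102 103 103 103 100 103 102  99 104  98 108  41  24  44  70  69  70  67  66  69  71  71  71  68  74  79  73 114 199 192 190 193 193 158 158 156
w14 [76, 151, 195, 197, 199, 201, 197, 203, 201, 190, 177, 144, 90, 99, 104, 101, 102, 103, 100, 102, 108, 74, 79, 143, 158, 146, 150, 151, 116, 82, 81, 112, 137, 249, 251, 247, 246, 245, 244, 243]
```

View pics/w14c.png

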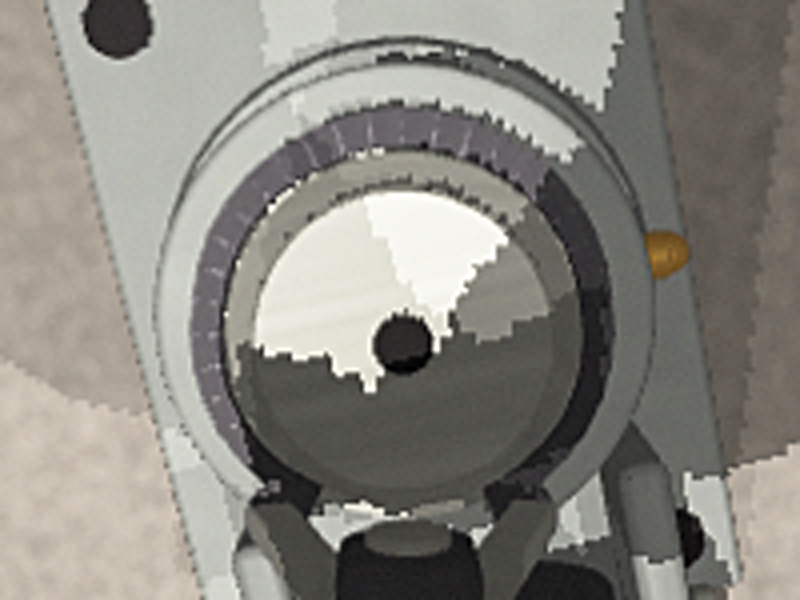

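The back of the ring has dropped past the post, and the jaws still hold the lugs open at about (285,500) and (520,500). I'll keep lowering.

{"op": "carry_out", "data": {
  "commands": [
    [[0, 0, 0.02, 0, 0, 0], [0, 0, 0.02, 0, 0, 0], [0, 0, 0.02, 0, 0, 0], [0, 0, 0.02, 0, 0, 0], [0, 0, 0, 0, 0, 0], [0, 0, 0, 0, 0, 0]]
  ]
}}

```text
clock: 13.43
position: [0.5138, -0.1587, 0.1683]
ee_rot: [0.121, 0.993, 0.0, 0.0]
ft_force: [0.3, -0.2, -0.8]
grip_width: 0.315
grasp_force: 23.2
```

```bash
python3 look.py w15 209 214 234 328
```

```text
13.4333 [ 0.51379675 -0.15867416  0.16834871] [ 0.34878632 -0.18768468 -0.83531861] 26.757261958862205
209 195 163 164 164 154 156 166 182 154  60  84 104  33  30  25 104 102  98  96  44  44  30  27  34  27  49  83  84  81  80  77  72  71  72  70  64  69  69  71  70  74  73  74  76  72  77  74  76  74  73  76  75  75  75  78  77  73  75  78  74  75  71  73  81  83  81  86  53  30  30  32  33  31  30  29  26  28  29  30  33  31  34  26  36 107 105 102 101  94  79 124 157 159 158
210 195 196 167 163 167 129 150 174 104  83  95 102  30  24  25  45  44  57  45  23  26  26  31  29  32  72  80  81  75  79  79  80  77  75  66  61  56  58  66  69  73  74  75  75  76  76  78  75  76  76  76  77  74  72  72  70  72  74  72  69  71  76  80  78  78  79  78  76  30  31  29  34  38  35  69  68  68  70  70  58  54  56  54  58  82 106 101  92  75 152 158 156 158 158
211 192 199 166 163 167 162 165 145  83  75  75  75  68  67  71  66  71  68  70  46  31  31  33  29  52  67  67  58 140  99  73  68  65  63  56  50 183 197  64  65  71  74  73  76  73  74  73  73  77  76  70  71  69  69  82  80  99  66 1
[... 202 characters left out ...]
  71  70  69  70  72  74  48  30  24  28  68  65  55 167 172 169 139  87 237 238 232 228 231 236 239  89  80  78  83  80  82  77  76  76  77  71  69 113 125 125 125 127 125 122 125 127 128 127 122  88  97 100 110  67  68  49  31  28  44  69  72  72  68  68  71  73  71  70  70  78  82  61 133 190 193 194 190 158 158 158
213 196 199 164 164 164 167 173 117 111 101  85  65  67  71  68  70  69  68  73  71  69  50  25  56  98  95  50 171 170 169 166 157 177 190 206 220 231 233 246  82  76  77  81  81  78  76  74  75  76 127 127 128 128 129 129 126 126 131 123 117 117 103 106 102 102 103 105 102  73  31  22  43  70  72  69  67  68  70  70  70  71  71  74  80  80  68 196 198 190 193 197 154 155 153
```

{"op": "carry_out", "data": {
  "commands": [
    [[0, 0, 0.02, 0, 0, 0], [0, 0, 0.02, 0, 0, 0], [0, 0, 0, 0, 0, 0], [0, 0, 0, 0, 0, 0], [0, 0, 0, 0, 0, 0]]
  ]
}}

```text
clock: 13.9
position: [0.5141, -0.1587, 0.1672]
ee_rot: [0.121, 0.993, 0.0, 0.0]
ft_force: [-0.7, 0.4, 5.1]
grip_width: 0.323
grasp_force: 23.0
```

```bash
python3 look.py w16 209 214 234 328
```

```text
13.9 [ 0.51414473 -0.15870388  0.1672025 ] [-0.66401568  0.38258024  5.06597608] 27.446142960035704
209 196 168 166 164 152 154 170 185 153  59  79  92  97  95  95 101  40  37  26  28  31  33  32  29  27  52  83  81  78  78  80  75  68  71  69  71  72  71  72  75  74  76  71  73  76  75  74  71  76  73  77  77  78  74  76  77  74  74  72  74  75  74  81  79  80  82  83  53  26  29  33  29  32  31  31  40  36  38  39  30  31  29  26  35  62 107 102  99  93  75 126 159 159 159
210 196 164 163 166 163 156 157 181 102  81  89  94  47  43  41  52  44  45  40  34  29  33  32  31  31  67  79  77  73  74  78  77  78  76  69  70  70  73  71  72  73  74  76  74  79  72  73  76  77  77  74  76  76  72  73  72  68  69  72  69  72  74  73  77  77  74  77  74  27  29  32  28  34  39  69  71  67  69  70  67  69  72  70  56  86 104 101  89  65 151 159 160 156 156
211 195 195 166 163 167 167 133 145  88  70  67  70  64  68  66  70  72  70  71  49  32  29  30  28  58  65  54 169 147  95  68  64  65  61  61  65  76  78  74  75  77  72  75  76  74  76  78  75  76  74  75  67  67  84  79  97  98 126 129 
[... 199 characters left out ...]
  72  66  69  74  74  72  49  31  23  31  66  58 170 180 168 162 135 220 221 233 237 243  88  71  74  76  78  83  80  83  82  76  79  76  84  79  75 128 130 128 126 122 121 124 125 131 130 127 114  86 101 102 109  69  65  35  28  26  54  73  71  74  71  71  69  70  71  68  72  75  81  62 131 189 197 195 191 155 156 158
213 193 198 165 161 164 167 175 114 113 109  87  67  70  70  68  70  69  70  70  70  74  52  24  52  99  89  70 166 165 168 162 174 173 189 190 233  97  60 246  84  72  78  81  81  82  80  74  76  78  78  73 131 127 132 127 129 127 129 116 114 103 104 103 100 101 103 104 104  72  41  23  54  74  72  67  70  66  68  69  71  70  71  71  80  78  66 196 197 190 189 196 154 155 156
```

{"op": "carry_out", "data": {
  "commands": [
    [[0, 0, -0.015, 0, 0, 0], [0, 0, 0, 0, 0, 0], [0, 0, 0, 0, 0, 0], [0, 0, 0, 0, 0, 0]]
  ]
}}

```text
clock: 14.28
position: [0.5137, -0.1585, 0.1671]
ee_rot: [0.121, 0.993, 0.0, -0.0]
ft_force: [-0.6, 0.7, 0.4]
grip_width: 0.323
grasp_force: 22.8
```

```bash
python3 look.py w17 211 213 234 328
python3 - <<'E'
from h import *
# collar and ring ellipse check: back ring edges & side ring edges via rays on two hypotheses
p=dict(np.load('w17.npz'));g=cv2.imread('pics/w17.png').astype(int).sum(2)//3
print(g[95:140,282].tolist())
for r in (150,185,195,203):print(r,'L',g[r,218:250].tolist(),'R',g[r,318:345].tolist())
n=np.array([.48324,-.15306])
print('predicted centre/back/front px for ring top z .067, and lugs at .067/.073/.079')
d=np.array([.970,-.243]);s=np.array([.243,.970])
for z in(.067,.073,.079):
  print(z,[proj(p,[*(n+d*a+s*b),z]).round(1).tolist() for a,b in((-36.2e-3,0),(0,-36.2e-3),(0,36.2e-3),(.033,-.0155),(.033,.0155))])
E
```

```text
14.2833 [ 0.51366493 -0.15851941  0.167135  ] [-0.58915461  0.66411173  0.38412154] 27.426396954356633
211 194 163 164 163 163 131 157 139  73  75  83  81  58  55  66  77  66  69  69  36  29  26  32  28  44  66  66  66  75  72  79  79  80  75  62  54  54  57  67  70  77  74  73  76  75  76  75  74  75  80  76  75  71  73  74  72  70  68  69  67  72 130  80  73  75  77  77  74  38  30  31  32  27  59  72  72  70  72  69  72  70  70  69  68  82 102  97  82  94 196 160 159 155 157
212 195 195 167 165 168 163 167 141  97  81  67  72  68  71  68  71  72  71  74  71  39  33  27  35  63  61 171 172 143  98  70  65  61  57  52 228 236 197  76  68  77  71  75  74  78  77  77  76  77  79  72  71  82  81  96  95 114 125 124 124 124 136  75  71  85  88 107  73  57  27  32  28  42  72  74  69  68  69  70  70  70  69  74  74  79  98  81 131 190 198 153 155 155 157
[89, 164, 178, 185, 156, 76, 154, 195, 201, 199, 199, 200, 199, 201, 189, 174, 142, 96, 110, 111, 107, 108, 109, 107, 106, 113, 82, 70, 136, 159, 152, 149, 149, 156, 160, 159, 126, 129, 200, 248, 248, 246, 245, 244, 243]
150 L [170, 153,
[... 746 characters left out ...]
1, 100, 106, 99, 103, 99, 103, 102, 93, 55, 56, 57, 59, 55, 55, 108, 106, 103]
203 L [187, 189, 178, 192, 210, 214, 213, 198, 196, 194, 193, 190, 196, 155, 160, 179, 194, 192, 189, 190, 189, 190, 196, 197, 110, 22, 21, 26, 29, 30, 31, 31] R [105, 103, 105, 103, 104, 105, 105, 105, 104, 103, 101, 99, 63, 51, 55, 57, 55, 52, 60, 70, 75, 75, 82, 78, 85, 85, 84]
predicted centre/back/front px for ring top z .067, and lugs at .067/.073/.079
0.067 [[283.0, 113.2], [229.7, 168.1], [336.1, 168.4], [260.8, 214.9], [304.9, 215.0]]
0.073 [[282.9, 113.2], [228.4, 169.3], [337.3, 169.7], [260.2, 217.2], [305.3, 217.4]]
0.079 [[282.9, 113.1], [226.9, 170.7], [338.6, 171.0], [259.6, 219.7], [305.8, 219.8]]
```

{"op": "carry_out", "data": {
  "commands": [
    [[0, 0, 0.015, 0, 0, 0], [0, 0, 0.015, 0, 0, 0], [0, 0, 0.015, 0, 0, 0], [0, 0, 0, 0, 0, 0], [0, 0, 0, 0, 0, 0]]
  ],
  "hand": 0.12
}}

```text
clock: 14.75
position: [0.5141, -0.1588, 0.166]
ee_rot: [0.121, 0.993, 0.0, 0.0]
ft_force: [-0.2, -0.9, 5.6]
grip_width: 0.44
grasp_force: 14.2
```

```bash
python3 look.py w18 211 213 234 328
```

```text
14.75 [ 0.51412043 -0.15879095  0.16603845] [-0.21558522 -0.91062784  5.55894856] 37.389253549501035
211 196 165 162 168 162 164 153 158 171 173 172 174 176 123  64  67  71  74  71  70  68  73  72  72  72  48  30  34  23  49  87  81  81  80  81  78  76  76  73  76  74  74  75  75  76  75  74  71  73  74  74  72  68  69  69  72  68  67  69  73  76  79  80  64  27  30  29  31  73  71  71  70  68  71  72  69  72  67  72  82 103 101 102  99 101  98  95  84 131 190 195 154 156 156
212 195 195 169 164 166 163 163 147 158 167 173 173 177 119  64  66  68  66  69  70  69  71  68  71  75  72  33  29  29  45  81  78  74  73  78  82  82  82  84  80  80  81  79  78  75  80  76  81  75  77  70  96  94 111 106 125 127 124 124 128  73  74  78  47  26  30  28  57  75  72  69  70  70  70  70  71  68  69  76  83 103  99  96  99  99  93  79 115 192 197 194 156 154 157
```

{"op": "carry_out", "data": {
  "commands": [
    [[-0.005, 0, 0.01, 0, 0, 0], [-0.005, 0, 0.01, 0, 0, 0], [0, 0, 0.01, 0, 0, 0], [0, 0, 0, 0, 0, 0], [0, 0, 0, 0, 0, 0]]
  ],
  "hand": -0.1
}}

```text
clock: 15.22
position: [0.5143, -0.1587, 0.1645]
ee_rot: [0.121, 0.993, 0.0, 0.0]
ft_force: [-0.1, -0.6, 3.8]
grip_width: 0.552
grasp_force: 12.2
```

```bash
python3 look.py w19 211 213 240 320;python3 - <<'E'
from h import *
g=cv2.imread('pics/w19.png').astype(int).sum(2)//3
print(g[95:140,282].tolist())
E
```

```text
15.2167 [ 0.51429986 -0.15872807  0.16449702] [-0.09079974 -0.56875865  3.79950871] 46.924527838670066
211 155 165 173 173 172 167 171 170 170 166 167 168 172 149  33  23  29  29  27  31  29  24  24  29  34  36  32  38  65  74  70  68  72  70  72  70  76  77  77  75  76  76  77  76  76  74  75  71  72  73  71  73  75  64  38  32  34  31  29  29  38  49  39  36  35  38  51  53  40  64  98 102 100  99  97 100  99 100 101 101
212 155 153 164 172 173 166 170 169 165 164 163 168 177 107  73  48  47  58  56  68  70  69  72  62  31  33  35  30  37  86  83  82  80  76  76  77  74  74  76  76  74  77  73  74  74  69  78  99  69  64 117  78  78  78  30  26  28  26  35  70  70  71  70  71  68  69  72  71  67  83 102 103  98 102 101 100 102  95 102  94
[182, 180, 158, 49, 106, 189, 195, 202, 198, 197, 200, 199, 201, 200, 205, 166, 73, 71, 100, 111, 106, 111, 111, 108, 116, 67, 28, 126, 161, 153, 149, 148, 154, 157, 113, 72, 121, 232, 251, 247, 245, 245, 244, 244, 244]
```

{"op": "carry_out", "data": {
  "commands": [
    [[-0.005, 0, 0.012, 0, 0, 0], [-0.005, 0, 0.012, 0, 0, 0], [0, 0, 0.012, 0, 0, 0], [0, 0, 0, 0, 0, 0], [0, 0, 0, 0, 0, 0], [0, 0, 0, 0, 0, 0]]
  ],
  "hand": -0.36
}}

```text
clock: 15.77
position: [0.5144, -0.1588, 0.1627]
ee_rot: [0.121, 0.993, 0.0, -0.0]
ft_force: [-0.5, 0.1, -1.0]
grip_width: 0.682
grasp_force: 9.3
```

```bash
python3 look.py w20 210 215 240 320
```

```text
15.7667 [ 0.51436478 -0.1588061   0.16268469] [-0.53672983  0.13840034 -0.99346318] 58.00204308952841
210 174 173 169 172 172 167 171 170 166 171 167 169 164 167 164 166 186 217 235 195  40  23  42  54  64  76  75  73  73  67  70  69  70  70  71  72  73  73  70  72  70  71  75  71  72  68  76  74  74  73  77  78  79  74  77  78  79  82  61  36  30  32  23  36  82  94 100  98 102 101 101 101 100 101 100  99  99 101 101  98
211 161 174 172 171 172 167 167 168 167 168 169 167 165 168 163 158 161 172 204 151  30  22  33  33  33  44  67  76  76  75  70  71  71  74  72  72  77  75  74  73  77  76  73  75  76  77  72  78  77  75  77  79  78  81  84  60  57  36  31  27  31  35  32  28  43 107 106 101 100 100  99 101  98  99 102  98  98 100  99 100
212 152 162 173 170 168 166 167 168 169 164 165 163 159 157 157 194 163 172 150  51  24  28  33  31  29  27  31  31  41  52  65  79  75  74  74  74  75  75  75  75  73  75  78  76  76  75  72  74  75  73  78  69  56  44  34  29  31  27  29  31  28  28  28  34  27  64 104 100  98  98  99  97 100  97 100  97 100 100  97 101
213 153 156 164 172 173 167 166 167 166 164 196 197 195 190 193 196 167 177  51  12  23  40  40  35  39  35  38  37  36  30  32  32  40  84  79  79  77  73  76  74  77  76  73  78  75  69  72  72  75  81  55  32  29  22  48  47  44  44  47  48  44  50  47  43  35  23 105 100 101  99  97 101 100 100  97  99  97  97  97  91
214 165 140 134 166 165 170 168 165 165 166 164 195 195 194 194 196 164 156  36  62  68  70  69  68  70  72  69  66  71  69  29  26  34  90  83  82  75  80  75  75  77  73  77  71  70 120 124 124  76  74  79  25  33  36  69  70  69  65  68  70  70  70  69  69  70  22  63 105  99  99  99 100  99  99  96 102  99  96  91  79
```

{"op": "carry_out", "data": {
  "commands": [
    [[0, 0, 0, 0, 0, 0], [0, 0, 0, 0, 0, 0], [0, 0, -0.05, 0, 0, 0], [0, 0, -0.05, 0, 0, 0], [0, 0, -0.05, 0, 0, 0], [0, 0, -0.05, 0, 0, 0], [0, 0, -0.1, 0, 0, 0], [0, 0, -0.2, 0, 0, 0], [0, 0, -0.2, 0, 0, 0], [0, 0, -0.2, 0, 0, 0], [0, 0, -0.3, 0, 0, 0], [0, 0, -0.4, 0, 0, 0], [0, 0, -0.1, 0, 0, 0], [0, 0, 0, 0, 0, 0]]
  ],
  "hand": -0.4
}}

```text
clock: 16.98
position: [0.5154, -0.1591, 0.2327]
ee_rot: [0.121, 0.993, 0.0, 0.001]
ft_force: [0.6, -0.1, -1.9]
grip_width: 0.7
grasp_force: 9.2
```

Run:
```python
from h import *
o=get_obs();print(o['clock'],o['position'],o['ft_force'],o['grip_width']*85)
im=camera("wrist");b=im[:,:,::-1];cv2.imwrite("pics/w21.png",b)
p=camera_params("wrist"); np.savez('w21.npz',T=o['position'],q=o['ee_rot'],**{k:np.array(v) for k,v in p.items()})
g=im.astype(int).sum(2)//3
n=np.array([.48324,-.15306]);d=np.array([.970,-.243]);s=np.array([.243,.970])
P=[proj(p,[*(n+d*.0343+s*k),.065]) for k in(-.012,.012)];print(P)
u,v=map(int,(P[0]+P[1])/2)
for r in range(v-9,v+8):print(r,u-28,' '.join('%3d'%x for x in g[r,u-28:u+28]))
```

```text
16.9833 [ 0.5153554  -0.15907506  0.23265258] [ 0.57830744 -0.08096213 -1.9209222 ] 59.481630027930876
[array([269.61678794, 194.62620989]), array([296.85052838, 194.70715177])]
185 255 188 163 190 221 235 165  80  90  62  58  56  55  53  55  49 120 102  62  62  65  76  73  79  83  81  84  79  78  77  81  79  77  71  70  66  61  65  65  62  94  98  97  99 100 101  79  44  31  79 135 121 103  98  96  98  98
186 255 194 158 154 164 216 228 190 115  72  88 123 140 141 138 133 143 138 134 155 138  85  59  64  69  71  69  69  69  70  69  64  69  65  79  88  61  95  98  98  96  98 100 101  66  49  37  82 133 137 121  99  96  95  99  95  98
187 255 197 191 189 187 194 203 215 219 187 114  89 101 126 142 142 140 137 133 165 167 169 174  96  63  67  69  66  68  67  71  69  71  69  96  98  93  98  99  96  92  97  72  52  69  60 107 131 123 105  97  93  96  97  99  97  96
188 255 194 191 192 192 191 194 163 191 250 242  60  55 105 115 119 153 158 158 159 171  97 101  87  62  62  64  92  90  67  67  65  62  62  93  95  97  92  92  68  71 180  65  41  29  70 118 121  99  95  93  97  96 100  95  9
[... 2321 characters left out ...]
 188
199 255  53  50  54  54  49  46  91  93  98 166 126 101 101 107 101 101  97  88 158 189 188 188 186 185 186 186 183 184 184 186 183 184 182 186 183 189 187 118  89  96  95  95  95 134 107 153 158 158 146 201 197 193 196 158 155 154
200 255  87  50  50  56  56  49  71  91  92 108 112 135 122 124 124 143 141 189 192 195 189 187 188 186 185 184 185 186 188 185 181 185 186 183 187 189 191 186 177 157 135 112 141  96 154 160 158 157 155 163 161 160 158 151 154 152
201 255 113  71  55  58  56  52  53 102  98  92  97 101 101  88  98 148 163 175 174 176 177 179 184 182 187 187 186 183 186 184 184 185 177 177 177 175 168 170 161 158 126 155 158 152 158 156 156 157 158 155 156 158 155 158 160 160
```

The ring is seated: eyes at about (269.5,194) and (296.5,194), matching the projection of the seated ring at z 65 mm, 24 mm apart. Returning the pliers.

{"op": "carry_out", "data": {
  "commands": [
    [[0.08, 0.3, -0.07, 0, 0, 0], [0.157, 0.62, -0.07, 0, 0, 0], [0.157, 0.62, 0, 0, 0, 0], [0.157, 0.62, 0, 0, 0, 0], [0.157, 0.62, 0, 0, 0, 0], [0.157, 0.62, 0, 0, 0, 0], [0.157, 0.62, 0, 0, 0, 0], [0.157, 0.62, 0, 0, 0, 0], [0.157, 0.62, 0, 0, 0, 0], [0.157, 0.62, 0, 0, 0, 0], [0.157, 0.62, 0, 0, 0, 0], [0.157, 0.62, 0, 0, 0, 0], [0.157, 0.62, 0, 0, 0, 0], [0.157, 0.62, 0, 0, 0, 0], [0.157, 0.62, 0, 0, 0, 0], [0.157, 0.62, 0, 0, 0, 0], [0.085, 0.3, 0, 0, 0, 0], [0, 0, 0, 0, 0, 0], [0, 0, 0, 0, 0, 0]]
  ]
}}

```text
clock: 18.62
position: [0.5116, 0.2495, 0.2357]
ee_rot: [0.121, 0.993, -0.001, -0.0]
ft_force: [0.2, 0.3, -1.3]
grip_width: 0.697
grasp_force: 9.2
```

```bash
python3 look.py w22 180 200 252 256
python3 - <<'E'
from h import *
for n in('w3','w22'):
    g=cv2.imread(f'pics/{n}.png').astype(int).sum(2)//3
    print(n,'slot row190',g[190,252:318].tolist(),'col283',g[178:204,283].tolist());
    print('jaw216',g[218,252:312].tolist(),'col264',g[206:222,264].tolist())
E
```

```text
18.6167 [0.51162745 0.24950115 0.2356898 ] [ 0.16801719  0.29174381 -1.26772496] 59.20550823864897
180 138 139 138 143
181 135 139 137 138
182 134 139 138 139
183 134 138 139 138
184 135 135 136 137
185 141 142 146 145
186 166 171 175 179
187 170 173 177 180
188 169 171 175 178
189 168 171 175 178
190 171 171 174 179
191 169 172 173 177
192 166 172 173 178
193 166 171 176 177
194 167 171 174 178
195 165 171 175 179
196 165 172 173 176
197 170 172 174 176
198 166 172 175 177
199 155 160 164 164
w3 slot row190 [169, 173, 174, 177, 177, 177, 182, 114, 51, 49, 53, 50, 50, 46, 49, 53, 49, 49, 53, 50, 49, 52, 53, 50, 51, 52, 49, 49, 52, 50, 49, 48, 50, 50, 52, 47, 52, 51, 54, 52, 51, 52, 53, 50, 51, 52, 48, 52, 50, 53, 50, 50, 46, 44, 55, 156, 182, 176, 171, 174, 175, 184, 181, 172, 174, 180] col283 [93, 94, 91, 91, 93, 58, 64, 67, 55, 49, 50, 52, 48, 54, 56, 51, 50, 46, 51, 161, 166, 160, 160, 165, 168, 169]
jaw216 [161, 161, 159, 159, 164, 167, 177, 61, 59, 64, 65, 61, 65, 63, 61, 62, 63, 63, 47, 111, 176, 168, 170, 171, 175, 179, 180, 179, 179, 180, 181, 184, 181, 178, 179, 178, 177, 17
[... 253 characters left out ...]
45, 44, 46, 49, 51, 46, 52, 49, 48, 45, 51, 48, 47, 50, 45, 47, 45, 50, 50, 48, 50, 50, 48, 52, 46, 50, 47, 48, 49, 51, 52, 48, 49, 52, 49, 50, 47, 49, 48, 48, 52, 47, 51, 61, 67, 181, 175, 178, 184, 87, 81, 79, 66, 182] col283 [65, 92, 68, 58, 90, 91, 91, 63, 66, 63, 50, 49, 48, 52, 53, 52, 55, 52, 47, 50, 35, 154, 168, 166, 164, 167]
jaw216 [165, 165, 163, 162, 166, 166, 176, 89, 58, 61, 62, 60, 63, 63, 63, 61, 62, 59, 51, 114, 178, 173, 169, 172, 174, 173, 177, 182, 180, 180, 179, 182, 180, 180, 181, 179, 178, 176, 174, 187, 88, 54, 62, 62, 62, 59, 62, 64, 61, 65, 62, 50, 116, 185, 176, 172, 176, 175, 173, 174] col264 [164, 158, 157, 160, 159, 168, 184, 82, 56, 58, 60, 61, 63, 64, 58, 60]
```

{"op": "carry_out", "data": {
  "commands": [
    [[-0.04, 0.012, 0, 0, 0, 0], [0, 0, 0.2, 0, 0, 0], [0, 0, 0.3, 0, 0, 0], [0, 0, 0.3, 0, 0, 0], [0, 0, 0.3, 0, 0, 0], [0, 0, 0.3, 0, 0, 0], [0, 0, 0.3, 0, 0, 0], [0, 0, 0.15, 0, 0, 0], [0, 0, 0.1, 0, 0, 0], [0, 0, 0.1, 0, 0, 0], [0, 0, 0.1, 0, 0, 0], [0, 0, 0.05, 0, 0, 0], [0, 0, 0, 0, 0, 0]]
  ]
}}

```text
clock: 19.75
position: [0.5135, 0.2499, 0.1484]
ee_rot: [0.121, 0.993, 0.0, -0.0]
ft_force: [0.5, -0.5, -2.8]
grip_width: 0.701
grasp_force: 9.2
```

No contact, so the tips are in the slot. Lowering to near the seat.

{"op": "carry_out", "data": {
  "commands": [
    [[0, 0, 0.15, 0, 0, 0], [0, 0, 0.15, 0, 0, 0], [0, 0, 0.15, 0, 0, 0], [0, 0, 0.15, 0, 0, 0], [0, 0, 0.15, 0, 0, 0], [0, 0, 0.15, 0, 0, 0], [0, 0, 0.05, 0, 0, 0], [0, 0, 0, 0, 0, 0], [0, 0, 0, 0, 0, 0]]
  ]
}}

```text
clock: 20.5
position: [0.5136, 0.2499, 0.1105]
ee_rot: [0.121, 0.993, -0.0, -0.0]
ft_force: [0.4, -0.8, -1.2]
grip_width: 0.7
grasp_force: 9.2
```

{"op": "carry_out", "data": {
  "commands": [
    [[0, 0, 0.04, 0, 0, 0], [0, 0, 0.04, 0, 0, 0], [0, 0, 0.04, 0, 0, 0], [0, 0, 0, 0, 0, 0], [0, 0, 0, 0, 0, 0]]
  ]
}}

```text
clock: 20.92
position: [0.5136, 0.2499, 0.1058]
ee_rot: [0.121, 0.993, 0.0, 0.0]
ft_force: [-0.2, -0.1, -1.9]
grip_width: 0.704
grasp_force: 9.2
```

{"op": "carry_out", "data": {
  "commands": [
    [[0, 0, 0.03, 0, 0, 0], [0, 0, 0.03, 0, 0, 0], [0, 0, 0, 0, 0, 0], [0, 0, 0, 0, 0, 0]]
  ]
}}

```text
clock: 21.25
position: [0.5147, 0.2501, 0.1051]
ee_rot: [0.121, 0.993, 0.001, 0.001]
ft_force: [-2.0, -2.0, 11.7]
grip_width: 0.697
grasp_force: 11.7
```

Contact at the same height as at pick-up, so they're seated. Release, then retreat straight up.

{"op": "carry_out", "data": {
  "commands": [
    [[0, 0, -0.03, 0, 0, 0], [0, 0, 0, 0, 0, 0], [0, 0, 0, 0, 0, 0], [0, 0, 0, 0, 0, 0], [0, 0, 0, 0, 0, 0], [0, 0, 0, 0, 0, 0], [0, 0, -0.1, 0, 0, 0], [0, 0, -0.2, 0, 0, 0], [0, 0, -0.3, 0, 0, 0], [0, 0, -0.5, 0, 0, 0], [0, 0, -0.5, 0, 0, 0], [0, 0, -0.5, 0, 0, 0], [0, 0, -0.5, 0, 0, 0], [0, 0, -0.5, 0, 0, 0], [0, 0, -0.5, 0, 0, 0], [0, 0, 0, 0, 0, 0], [0, 0, 0, 0, 0, 0]]
  ],
  "hand": -1
}}

```text
clock: 22.67
position: [0.5142, 0.2501, 0.2508]
ee_rot: [0.121, 0.993, 0.001, 0.001]
ft_force: [-0.6, 0.5, 0.1]
grip_width: 1.002
grasp_force: 0.0
```

Run:
```python
from h import *
o=get_obs();T=o['position'];R=Ro.from_quat(o['ee_rot']).as_matrix();print(o['clock'],T,o['ft_force'])
p=camera_params("wrist");im=camera("wrist")[:,:,::-1];cv2.imwrite("pics/w23.png",im)
q=dict(np.load('w1.npz'))
# black grips: compare with w1 measured on plane z=.13
a=proj(p,[.5128,.2475,.13]).astype(int);x0,y0=a[0]-65,a[1]-45
sub=im[y0:y0+100,x0:x0+130].astype(int)
n,l,st,ce=cv2.connectedComponentsWithStats((sub.max(2)<28).astype(np.uint8))
for i in range(1,n):
    if st[i,4]>150:
        c=ce[i]+[x0,y0];print(st[i,2:],c,onz(p,c,.13))
q_=[onz(q,c,.13) for c in((256.3,198.7),(321.7,198.2))];print('before',q_)
```

```text
22.6667 [0.5142216  0.25013159 0.2507823 ] [-0.60302055  0.52978197  0.08548663]
[ 26  35 629] [314.84578696 200.92209857] [0.51686543 0.27242535 0.13      ]
[ 24  34 621] [249.23027375 201.33655395] [0.50524973 0.2242628  0.13      ]
before [array([0.50214566, 0.22560215, 0.13      ]), array([0.51371377, 0.2738551 , 0.13      ])]
```

```bash
python3 -c "
from workcell import hand_in;print(hand_in())"
```

```text
the job is handed in; nothing more can be done
None
```

The job is handed in at about 23 s: camera checks show the ring closed in the groove (eyes about 24 mm apart) and the pliers upright in their slot, but I have not seen the judge's verdict.

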